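Put the spanner and scraper away in the tool chest drawer and shut it

ROBOT

A 7-joint arm with a two-finger parallel gripper is mounted at the origin on the work surface. World frame = base frame: x ahead of the robot, y to its left, z up, the work surface at z = 0. Lengths are in mm, angles in rad, forces in N, time in s.
With the tool pointing down it reaches from about 400 to 850 mm from the base axis. Payload 10.4 kg.
Tool frame: the origin (TCP) lies on the centre line of the jaws, within the pads' length; the fingertips stand 11 mm ahead of it and the grasp point (between the pads) lies 8 mm behind it; z points along the fingers, x is the direction in which the jaws open and shut, and the axes are right-handed (so a half turn about z gives the same grasp; the last joint's range is limited). The gripper opens to 87 mm and grips with 3 to 60 N. Pads are 19 mm wide; open, the fingers measure 117 mm over their backs; the gripper's body (75 mm by 190 mm) begins 51 mm behind the grasp point.
Start: joints at [1.138, 0.332, -0.065, 1.46, 0.022, 1.35, -0.088], TCP at [249.041, -573.265, 202.976] pointing down, gripper open.
Joint ranges: [-2.6, 2.6], [-0.5, 2.12], [-1.47, 1.34], [0.16, 2.42], [-1.27, 4.41], [0.06, 2.06], [-2.6, 2.6]. Speed limits (rad/s): [2.22, 2.22, 2.79, 2.79, 3.14, 3.14, 3.14].

INTERFACE

Orientations are given as a 3x3 rotation matrix whose columns are the frame's x, y, z axes.
In Python, from station import ctrl, optics, workorder gives the robot as it stands.
- The arm moves only by the shell command python3 -m handwheel 'ROWS' [FORCE]. ROWS is JSON, one flat list of numbers, 7 for each row, row after row: the opening, from 0 (shut) to 1 (fully open), then the shift along the world's x, y, z in units of 25 mm (1.0 is 25 mm), then the turn, a rotation vector about the world's x, y, z in units of 5 degrees (1.0 is 5 degrees). In form: [grip, tx, ty, tz, rx, ry, rz, grip, tx, ty, tz, rx, ry, rz, ...]. A call has 1 to 5 rows; each row shifts and turns the commanded pose from where the row before left it; what a row does not reach is not made up. A row lasts 1/12 s, in which the tool goes at most 41.7 mm and 7.16 degrees, less where a joint would pass 70% of its speed; a pose out of reach is approached as far as the arm can. A call is refused whole if a number of a shift passes 1 or a number of a turn 1, either way. A call with a gripper value outside its range is refused whole. The fingers move at their own pace and stop on an object; FORCE is the grip in N (left out, the last holds). Time passes only in rows, so rows that do not move let the fingers close. It gives the time, the measured TCP pose, the force and the opening at its end, in the units of the state.
- ctrl.state(): the state, without advancing time (a new reading comes with each control period).
- optics.grab_frame(name): name is "side" or "top"; returns the picture (480x640x3 uint8, red, green, blue); there is no depth.
- optics.camera_model(name): a dict with "camera_matrix" (3x3 intrinsics, pixels), "D" ([k1, k2, p1, p2, k3] as OpenCV has them; the pictures are not rectified), "xyz" and "orientation" of the camera in the world. Camera axes: x right, y down, z forward; pixel columns grow to the right and rows downward; lengths in mm; the calibration is good to about 2 mm. A picture is of the moment at which its call begins. camera_model takes no time and is no camera call.
- workorder.finish_job(): hands the job in, once; it reports no verdict.
The state is a dict: "time": time; "qpos": joint angles; "dq": joint speeds; "joint_torque": joint torques, N m; "tcp_pos": TCP position; "tool_rot": TCP orientation; "force": force on the tool from outside, world axes, zero at the start; "torque": the same for the moment, N m; "gripper_width": finger opening in mm.
Only numpy, scipy, OpenCV 4.12 (cv2) and the standard library are available. Lean on these libraries where they do the work, as an engineer would, in place of code of your own. Each camera call takes 0.05 s, during which the arm holds its last target.

TASK

The tool chest is being closed up for the day: lay the spanner and the scraper fully down in their own cut-outs in the foam of the open drawer, so that each lies flat in the recess of its shape, then ease the drawer fully shut without slamming it. Leave the tin, the hammer and the roll of tape where they are.

Things in the scene. Friction and masses are not known exactly. Their poses are not given: they have to be found in the camera images.
- chest: Dark steel bench-top tool chest, fixed: 250 mm deep (x), 320 wide (y), 167 high with the mat on its top. Origin: centre of its underside. x points from front to back, y along the front, z up. Front panel line at x = -125. Grey top drawer open, lower drawer shut. The drawer passes under the chest's top edge 146 mm above the bench: a tool lying on top of the foam jams there.
- drawer (a joint): How far the top drawer is open, in m: 0 fully shut (hard stop), 0.19 fully open; starts 0.16 to 0.19 open. It runs along the chest's x axis on slides with about 3 N of drag plus 8 N per m/s, and stays where it is left. In it lies dark foam, its top 136 mm above the bench, with light grey cut-outs; a small spanner and four sockets are in theirs already (part of the drawer).
- drawer_pull (a point): Middle of the outer face of the top drawer's aluminium pull (270 mm long, 12 high), 150 mm above the bench; moves with the drawer. x points into the chest (the way it shuts), y along the front, z up. The pull is the drawer's foremost part; the front panel (96 to 156 mm above the bench) is 14 mm farther back. The lower drawer's pull comes flush below it when shut, its top 88 mm up.
- spanner_pocket (a point): Where spanner_mid lies when seated, 6 mm below the foam top; moves with the drawer, axes as drawer_pull; 138 mm to +x and 35 to +y of it. Spanner along y, jaw to +y. Cut-out 12 mm deep, 203 long; 46 wide at the jaw, 32 at the ring, 21 at the shank. A dark finger channel 56 mm wide, 21 deep, centred here, crosses all cut-outs along x, from 4 mm behind the drawer's front wall.
- spanner_pocket_jaw (a point): Point 80 mm to +y of spanner_pocket, where spanner_jaw lies when seated.
- scraper_pocket (a point): Where scraper_mid lies when seated, 6 mm below the foam top; moves with the drawer, axes as drawer_pull; 60 mm to -x of spanner_pocket. Scraper along y, blade to -y. Cut-out 198 mm long; handle part 34 wide, 16 deep; blade part up to 56 wide, 10 deep. The finger channel (see spanner_pocket) is centred here too. Drawer front wall 48 mm to -x, 20 mm above the foam.
- scraper_pocket_blade (a point): Point 95 mm to -y of scraper_pocket, where scraper_blade lies when seated.
- spanner_mid (a point): Centre of the loose steel combination spanner, half-way up and along: 195 mm long, heads 12 thick, 0.13 to 0.27 kg. x points to its open jaw (40 mm wide), -x to its ring (26 mm across), z up. Shank, to be gripped here: 15 mm wide, 8 thick (2 mm off the bench when flat). Starts flat on the bench, this point 6 mm up.
- spanner_jaw (a point): Point on the spanner 80 mm to +x of spanner_mid, at the jaw.
- scraper_mid (a point): Grip point of the loose flat scraper, near its balance point, half-way up its handle. Black handle from 85 mm behind to 20 mm ahead of it, 28 wide, 20 thick; steel blade ahead of that to 105 mm, 3 thick, at half height, widening to 50 mm. x points to the blade, z up. 0.08 to 0.17 kg. Starts flat on the bench, this point 10 mm up.
- scraper_blade (a point): Point on the scraper 95 mm to +x of scraper_mid, in the blade near its edge.
- tin: Bystander: round lidded metal tin on the bench, 88 mm across and 74 mm high; origin at the centre of its underside.
- hammer: Bystander: hammer lying on the bench at the robot's right, wooden handle along x.
- tape: Bystander: grey roll of tape, 100 mm across and 48 mm high, lying on the rear part of the chest's top.
Mind the look-alikes: they are no part of the job. What is shaped like the part that bears spanner_mid but purple or yellow is not meant.

How it is judged (in metres and radians):
On the way, in this order (a step that is already met when the one before it is completed fails the run):
1. spanner and scraper both lie down in their own cut-outs (distance between spanner_mid and spanner_pocket below 0.008 m and z of spanner_mid in the frame of spanner_pocket below 0.004 m and distance between spanner_jaw and spanner_pocket_jaw below 0.01 m and distance between scraper_mid and scraper_pocket below 0.008 m and z of scraper_mid in the frame of scraper_pocket below 0.004 m and distance between scraper_blade and scraper_pocket_blade below 0.01 m), for 0.2 s.
2. the drawer is fully shut with both tools in place (all of step 1 and value of joint drawer below 0.005 m), for 0.2 s.
At the end, for the whole second after the job is handed in: The drawer is shut to within 5 mm and at rest; in it the spanner and the scraper each lie down in their own cut-out (centre within 8 mm of its place and no more than 4 mm high, jaw or blade point within 10 mm of its place); tin, hammer and tape are where they were to within 30 mm (all of step 2 and velocity of joint drawer between -0.01 and 0.01 m/s); the robot touches nothing.
It fails at once if the drawer was slammed (closing faster than 0.4 m/s) (velocity of joint drawer below -0.4 m/s).
It fails at once if the tin was moved by more than 30 mm (distance of tin from where it was at the start of the episode above 0.03 m).
It fails at once if the hammer was moved by more than 30 mm (distance of hammer from where it was at the start of the episode above 0.03 m).
It fails at once if the roll of tape was moved by more than 30 mm (distance of tape from where it was at the start of the episode above 0.03 m).
It also fails if it takes over 72 s, if anything falls off the work surface, if the arm or the gripper's body presses on something with over 40 N, if the wrist force passes 120 N, or if a joint passes its speed limit or range.

## Working session

There is one attempt and no reset: what is moved stays moved. The work goes in short steps, Python scripts to look and compute and a shell command to move; the robot and the scene stay as the last step left them, time stands still between calls to the robot, and variables do not carry over. Pictures are saved under pics/ and viewed, and the job is handed in when it is done.

```bash
mkdir -p pics; ls
python3 - <<'E'
from station import ctrl, optics
import cv2, numpy as np
s=ctrl.state(); print(s)
for n in("side","top"):
    f=optics.grab_frame(n); cv2.imwrite(f"pics/{n}0.png",f[:,:,::-1]); print(n,optics.camera_model(n))
E
```

```text
pics
{'time': 0.0, 'qpos': array([ 1.13840071,  0.33287904, -0.0646999 ,  1.46093862,  0.02157991,
        1.34989485, -0.08851776]), 'dq': array([-5.06078022e-04,  3.80600549e-04, -4.14041516e-04,  4.00145017e-04,
       -7.82136053e-05,  6.63589194e-04, -2.58201427e-04]), 'joint_torque': array([ 5.12254303e-05, -6.23249888e+01,  2.45352031e-02, -3.89891553e+01,
       -6.12494652e-02,  3.98023822e-02,  1.11802201e-04]), 'tcp_pos': array([ 248.84869982, -572.87148247,  202.15076008]), 'tool_rot': array([[ 3.98420223e-01, -9.17202788e-01, -6.10048043e-04],
       [-9.17201884e-01, -3.98420688e-01,  1.28817417e-03],
       [-1.42457270e-03,  4.63025732e-05, -9.99998984e-01]]), 'force': array([0.18241358, 0.0218527 , 0.17006374]), 'torque': array([-0.05208598, -0.00403984, -0.00416671]), 'gripper_width': 87.07573661419475}
side {'camera_matrix': array([[621.7364122 ,   0.        , 320.92158886],
       [  0.        , 621.7364122 , 237.97169457],
       [  0.        ,   0.        ,   1.        ]]), 'D': array([-0.16660158,  0.        ,  0.        ,  0.        ,  0.        ]), 'xyz': array([-269.01857046, -935.57248414, 1305.94884387]), 'orientation': array([[ 0.7260088 , -0.48360735,  0.48891221],
       [-0.68768111, -0.50804154,  0.51864099],
       [-0.00243088, -0.71275362, -0.70141027]])}
top {'camera_matrix': array([[469.36635879,   0.        , 324.52777645],
       [  0.        , 469.36635879, 237.2585566 ],
       [  0.        ,   0.        ,   1.        ]]), 'D': array([-0.00232481,  0.        ,  0.        ,  0.        ,  0.        ]), 'xyz': array([ 362.45217806,  -72.38808292, 1359.46258458]), 'orientation': array([[-0.01731811, -0.9910001 ,  0.13273618],
       [-0.99976062,  0.01893867,  0.01095601],
       [-0.01337125, -0.13251467, -0.99109085]])}
```

View pics/top0.png

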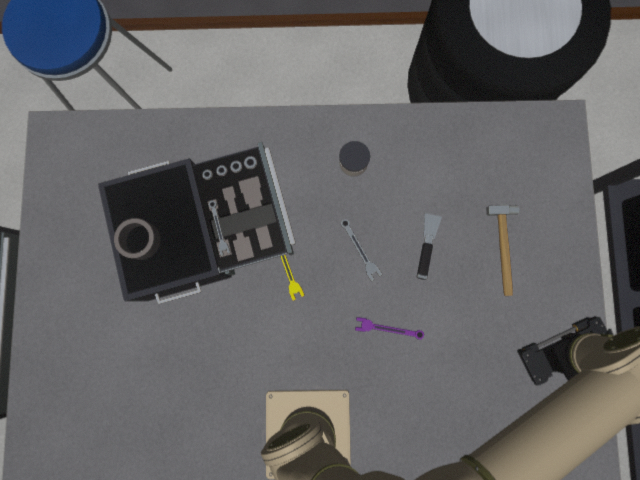

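View pics/side0.png

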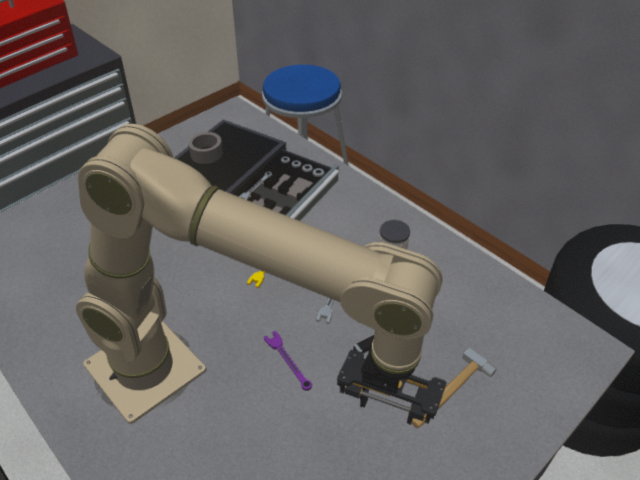

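```bash
cat > h.py <<'E'
import numpy as np, cv2
from station import ctrl, optics
def ray(n,uv):
    m=optics.camera_model(n)
    p=cv2.undistortPoints(np.array(uv,float).reshape(-1,1,2),m["camera_matrix"],m["D"]).reshape(-1,2)
    d=np.c_[p,np.ones(len(p))]@np.array(m["orientation"]).T
    return np.array(m["xyz"]),d
def onz(n,uv,z):
    c,d=ray(n,uv); return c+d*((z-c[2])/d[:,2])[:,None]
def proj(n,P):
    m=optics.camera_model(n);R=np.array(m["orientation"]).T
    r=cv2.Rodrigues(R)[0]; t=-R@m["xyz"]
    return cv2.projectPoints(np.array(P,float).reshape(-1,1,3),r,t,m["camera_matrix"],m["D"])[0].reshape(-1,2)
def save(n,name,box=None,k=1):
    f=optics.grab_frame(n); 
    np.save("pics/"+name+".npy",f)
    if box: x0,y0,x1,y1=box; f=f[y0:y1,x0:x1]
    cv2.imwrite(f"pics/{name}.png",cv2.resize(f,None,fx=k,fy=k,interpolation=cv2.INTER_CUBIC)[:,:,::-1])
E
python3 - <<'E'
import cv2
f=cv2.imread("pics/top0.png")
cv2.imwrite("pics/c1.png",cv2.resize(f[135:295,180:310],None,fx=4.6*.8,fy=4.6*.8,interpolation=cv2.INTER_CUBIC))
cv2.imwrite("pics/c2.png",cv2.resize(f[190:300,325:455],None,fx=5,fy=5,interpolation=cv2.INTER_CUBIC))
E
```

```text
(no output)
```

View pics/c1.png

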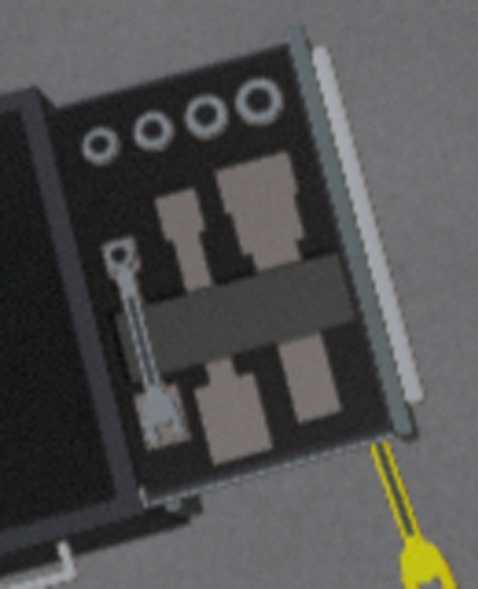

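View pics/c2.png

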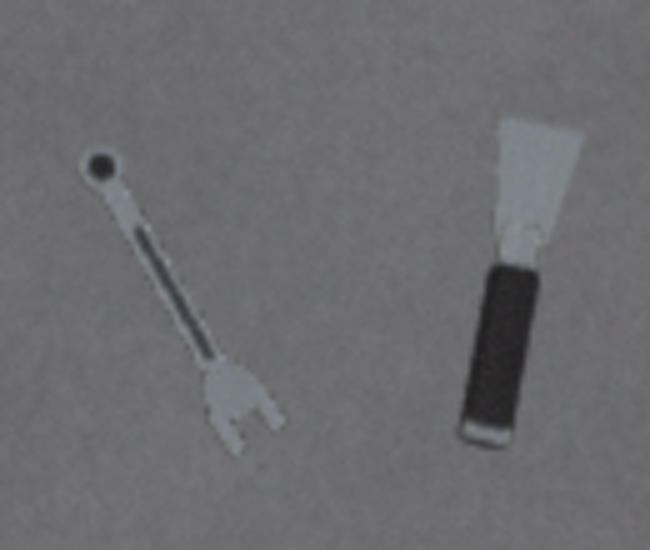

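Run:
```python
import cv2, numpy as np
from h import *
f=cv2.imread("pics/top0.png"); K=8
x0,y0,x1,y1=180,130,310,300
c=cv2.resize(f[y0:y1,x0:x1],None,fx=K,fy=K,interpolation=cv2.INTER_CUBIC).astype(int)
b,g,r=c[:,:,0],c[:,:,1],c[:,:,2]
print(c[[200-0]].shape)
def px(p): return (np.array(p)+.5)/K-.5+[x0,y0]
def show(name,m,z,mina=400):
    m=m.astype(np.uint8)
    for q in cv2.findContours(m,cv2.RETR_EXTERNAL,cv2.CHAIN_APPROX_NONE)[0]:
        a=cv2.contourArea(q)
        if a<mina*K: continue
        bx=px(cv2.boxPoints(cv2.minAreaRect(q)))
        w=onz("top",bx,z)
        e=[np.linalg.norm(w[i]-w[(i+1)%4]).round(1) for i in range(2)]
        print(name,a/K/K,bx.mean(0).round(1),"world",w[:,:2].round(1).tolist(),"ctr",w.mean(0)[:2].round(1),e)
# pull
show("pull",(c.min(2)>135),156,100)
show("pocket",(r-b>2)&(r>85)&(r<140),124,20)
# colours
for p in [(240,205),(250,190),(245,215),(281,200),(275,200),(231,193)]: print(p,f[p[1],p[0]])
```

```text
(1, 1040, 3)
pull 63.6796875 [190.1 292.4] world [[381.1, 317.6], [413.8, 270.3], [394.8, 256.7], [362.2, 303.9]] ctr [388.  287.1] [np.float64(57.5), np.float64(23.4)]
pull 408.3125 [279.1 195.4] world [[766.2, 98.9], [769.5, 86.6], [510.5, 18.2], [507.4, 30.2]] ctr [638.4  58.5] [np.float64(12.8), np.float64(267.9)]
pocket 5.5390625 [199.5 287.4] world [[411.8, 276.8], [412.5, 273.0], [390.8, 267.6], [390.0, 271.4]] ctr [401.3 272.2] [np.float64(3.9), np.float64(22.4)]
pocket 150.4296875 [289.6 276.4] world [[478.2, 76.9], [492.6, 38.1], [374.2, -6.8], [360.1, 31.6]] ctr [426.3  34.9] [np.float64(41.4), np.float64(126.6)]
pocket 44.5625 [223.2 248. ] world [[520.0, 231.8], [528.1, 201.3], [488.7, 189.9], [480.7, 220.2]] ctr [504.4 210.8] [np.float64(31.5), np.float64(41.0)]
pocket 17.6640625 [227.1 242.6] world [[529.4, 212.9], [534.3, 205.0], [507.8, 188.1], [502.9, 196.0]] ctr [518.6 200.5] [np.float64(9.3), np.float64(31.4)]
pocket 382.7890625 [242.2 245.5] world [[540.7, 191.1], [550.9, 147.7], [479.7, 129.6], [469.6, 172.7]] ctr [510.2 160.3] [np.float64(44.6), np.float64(73.5
[... 836 characters left out ...]
8.0], [632.8, 228.8], [628.7, 231.5]] ctr [634.  234.8] [np.float64(4.9), np.float64(11.3)]
pocket 221.7890625 [230.4 200.1] world [[665.8, 217.1], [673.2, 188.3], [601.9, 168.9], [594.6, 197.5]] ctr [633.8 192.9] [np.float64(29.8), np.float64(73.9)]
pocket 3.375 [278.5 183.6] world [[684.9, 67.5], [685.9, 64.5], [668.3, 58.6], [667.3, 61.6]] ctr [676.6  63. ] [np.float64(3.2), np.float64(18.5)]
pocket 500.2421875 [251.4 192.5] world [[686.6, 173.1], [699.6, 119.7], [620.3, 99.7], [607.5, 152.7]] ctr [653.5 136.3] [np.float64(54.9), np.float64(81.7)]
(240, 205) [31 30 33]
(250, 190) [106 108 114]
(245, 215) [62 64 65]
(281, 200) [163 158 154]
(275, 200) [105 103  93]
(231, 193) [105 108 115]
```

Run:
```python
import cv2, numpy as np
from h import *
f=cv2.imread("pics/top0.png"); K=8
def run(box,fn,name,z,mina):
    x0,y0,x1,y1=box
    c=cv2.resize(f[y0:y1,x0:x1],None,fx=K,fy=K,interpolation=cv2.INTER_CUBIC).astype(int)
    m=fn(c).astype(np.uint8); m=cv2.morphologyEx(m,cv2.MORPH_CLOSE,np.ones((25,25)))
    for q in cv2.findContours(m,cv2.RETR_EXTERNAL,cv2.CHAIN_APPROX_NONE)[0]:
        a=cv2.contourArea(q)
        if a<mina*K*K: continue
        p=(q[:,0,:]+.5)/K-.5+[x0,y0]
        w=onz("top",p,z)[:,:2].astype(np.float32)
        (cx,cy),(a1,b1),an=cv2.minAreaRect(w)
        bp=cv2.boxPoints(((cx,cy),(a1,b1),an))
        d=bp[1]-bp[0] if np.linalg.norm(bp[1]-bp[0])>np.linalg.norm(bp[2]-bp[1]) else bp[2]-bp[1]
        d/=np.linalg.norm(d); d*=np.sign(d[0])
        t=(w-[cx,cy])@d
        print(name,"area",a/K/K,"c",round(cx,1),round(cy,1),"size",round(a1,1),round(b1,1),"dir",d.round(4),np.degrees(np.arctan2(d[1],d[0])).round(2))
        # mid-width centreline
        n=np.array([-d[1],d[0]])
        for s in range(-90,100,15):
            k=abs(t-s)<4; v=(w[k]-[cx,cy])@n
            print("  s",s,"n",v.min().round(1),v.max().round(1), ((v.min()+v.max())/2).round(1))
run((330,205,395,290),lambda c:(abs(c-np.median(c,(0,1))).max(2)>14),"spanner",9,100)
run((405,195,455,290),lambda c:(abs(c-np.median(c,(0,1))).max(2)>14),"scraper",14,100)
run((405,195,455,290),lambda c:(c.max(2)<70),"handle",20,60)
```

```text
spanner area 368.5859375 c 507.2 -155.5 size 193.4 36.8 dir [0.8625 0.506 ] 30.4
  s -90 n -18.4 17.1 -0.6
  s -75 n -18.2 17.8 -0.2
  s -60 n -16.1 15.6 -0.3
  s -45 n -8.8 6.6 -1.1
  s -30 n -9.0 7.4 -0.8
  s -15 n -7.5 5.7 -0.9
  s 0 n -9.6 4.7 -2.5
  s 15 n -11.4 6.9 -2.3
  s 30 n -13.1 6.1 -3.5
  s 45 n -12.7 2.4 -5.1
  s 60 n -12.2 1.5 -5.3
  s 75 n -15.4 1.7 -6.9
  s 90 n -17.7 5.2 -6.3
scraper area 770.4609375 c 510.1 -351.2 size 48.3 192.9 dir [ 0.9717 -0.2362] -13.66
  s -90 n -15.2 15.6 0.2
  s -75 n -17.9 15.2 -1.3
  s -60 n -17.9 15.6 -1.2
  s -45 n -17.7 15.8 -1.0
  s -30 n -17.7 15.7 -1.0
  s -15 n -17.2 16.2 -0.5
  s 0 n -17.4 16.4 -0.5
  s 15 n -13.9 12.1 -0.9
  s 30 n -16.2 15.8 -0.2
  s 45 n -18.5 17.5 -0.5
  s 60 n -20.4 20.9 0.3
  s 75 n -22.2 21.6 -0.3
  s 90 n -24.1 24.1 -0.0
handle area 321.0703125 c 474.3 -342.2 size 29.9 92.9 dir [ 0.9749 -0.2225] -12.86Traceback (most recent call last):
  File "<stdin>", line 26, in <module>
  File "<stdin>", line 23, in run
    return umr_minimum(a, axis, None, out, keepdims, initial, where)
ValueError: zero-size array to reduction operation minimum which has no identity
```

```bash
python3 -m handwheel '[1,1,0.9,0,0,0,-0.74, 1,1,0.9,0,0,0,-0.74, 1,1,0.9,0,0,0,-0.74, 1,1,0.9,0,0,0,-0.74, 1,1,0.9,-0.5,0,0,-0.74]' 30; python3 -m handwheel '[1,1,0.9,-1,0,0,-0.74, 1,1,0.9,-1,0,0,-0.74, 1,1,0.9,-1,0,0,-0.74, 1,1,0.9,-1,0,0,-0.74, 1,1,0.9,-1,0,0,-0.74]'; python3 -m handwheel '[1,0,0,0,0,0,0]'
```

```text
time: 0.52
tcp_pos: [375.7, -460.3, 192.3]
tool_rot: [[0.083, -0.997, 0.002], [-0.997, -0.083, -0.003], [0.003, -0.002, -1.0]]
force: [0.5, -0.2, -0.1]
gripper_width: 86.8
time: 0.93
tcp_pos: [499.0, -347.5, 64.8]
tool_rot: [[-0.237, -0.971, -0.0], [-0.971, 0.237, 0.0], [-0.0, 0.0, -1.0]]
force: [1.3, -0.4, 0.1]
gripper_width: 87.3
time: 1.02
tcp_pos: [501.3, -339.9, 60.6]
tool_rot: [[-0.229, -0.973, -0.004], [-0.973, 0.229, 0.007], [-0.006, 0.005, -1.0]]
force: [-0.8, 1.3, 0.7]
gripper_width: 87.1
```

```bash
python3 -m handwheel '[1,0,0,0,0,0,0,1,0,0,0,0,0,0]'
python3 - <<'E'
from h import *
save("top","t1",(370,170,490,310),4)
save("side","s1")
E
```

```text
time: 1.18
tcp_pos: [497.9, -349.3, 66.0]
tool_rot: [[-0.233, -0.972, -0.001], [-0.972, 0.233, -0.0], [0.0, 0.001, -1.0]]
force: [0.1, -0.5, 0.3]
gripper_width: 86.5
```

View pics/t1.png

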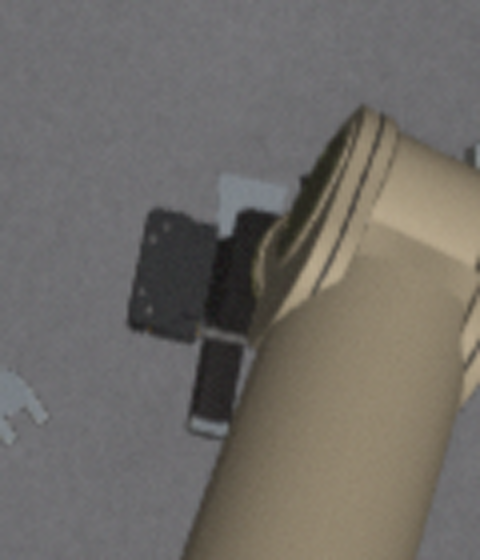

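View pics/s1.png

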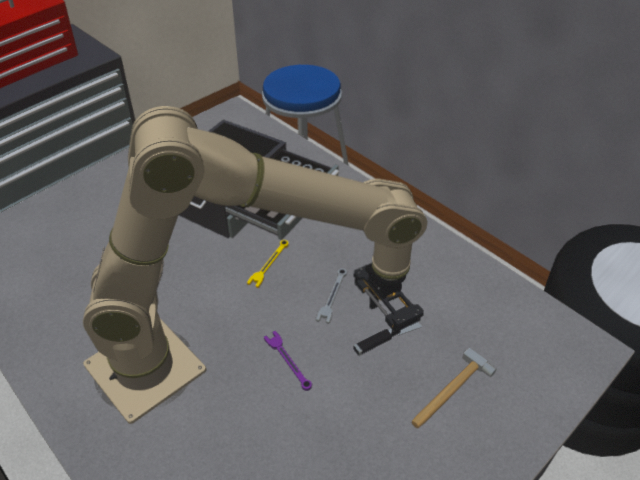

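Run:
```python
from h import *
d=np.array([np.cos(np.radians(-13.3)),np.sin(np.radians(-13.3)),0])
m=np.array([500.4,-348.8,10])
print(proj("side",[m-85*d,m+105*d,m+20*d]))
e=np.array([np.cos(np.radians(28)),np.sin(np.radians(28)),0]);s=np.array([508.6,-157.8,6])
print(proj("side",[s+97.5*e,s-97.5*e]))
for i in range(3):
  optics.grab_frame("top"); print(ctrl.state()["tcp_pos"].round(1))
import cv2
f=cv2.imread("pics/s1.png")[225:365,280:460]
cv2.imwrite("pics/s1c.png",cv2.resize(f,None,fx=4,fy=4,interpolation=cv2.INTER_CUBIC))
```

```text
[[354.50926058 350.36432178]
 [415.44138298 320.08290637]
 [388.86813355 333.35365777]]
[[343.45799006 269.88232838]
 [321.61991126 321.74191764]]
[ 497.7 -350.6   67.1]
[ 497.8 -350.4   67. ]
[ 497.9 -350.2   67. ]
```

View pics/s1c.png

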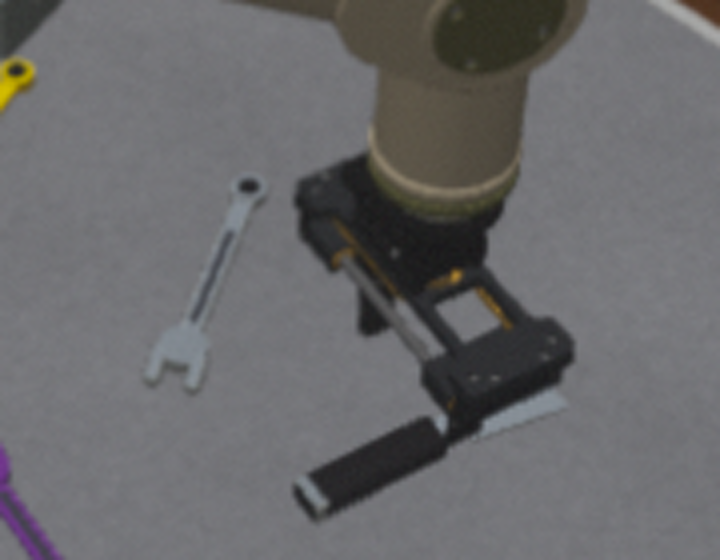

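Run:
```python
from h import *
def tri(a,b):
    c1,d1=ray("top",a);c2,d2=ray("side",b);d1=d1[0]/np.linalg.norm(d1);d2=d2[0]/np.linalg.norm(d2)
    A=np.c_[d1,-d2];t=np.linalg.lstsq(A,c2-c1,rcond=None)[0]
    p=c1+t[0]*d1;q=c2+t[1]*d2;return ((p+q)/2).round(1),np.linalg.norm(p-q).round(1)
print(tri((422,278),(358,349)))
print(onz("top",[(422,278.),(428,242.5)],10),onz("side",[(358,350.5),(390,334)],10))
print(proj("side",[[520,-353.5,10]]))
import cv2
a=np.load("pics/t1.npy");b=cv2.imread("pics/top0.png")[:,:,::-1]
for f,n in((b,"a"),(a,"b")):
    g=cv2.resize(f[240:285,405:440],None,fx=8,fy=8,interpolation=cv2.INTER_CUBIC); cv2.imwrite(f"pics/z{n}.png",g[:,:,::-1])
cv2.imwrite("pics/z.png",np.hstack([cv2.imread("pics/za.png"),cv2.imread("pics/zb.png")]))
```

```text
(array([ 421.7, -334.3,   16.4]), np.float64(4.3))
[[ 420.3159593  -334.18412463   10.        ]
 [ 522.20239601 -356.04171587   10.        ]] [[ 423.74442458 -335.63615426   10.        ]
 [ 520.43746719 -356.83548636   10.        ]]
[[388.93195108 333.3463643 ]]
```

View pics/z.png

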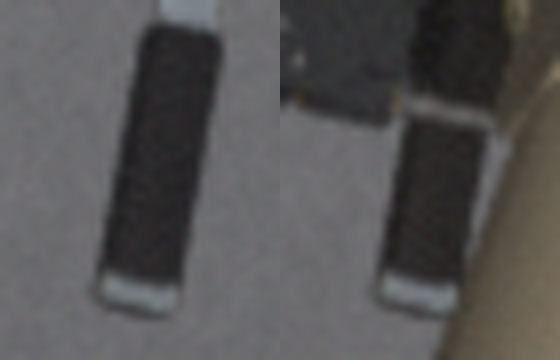

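```bash
python3 -m handwheel '[1,0.15,-0.1,-0.7,0,0,0, 1,0,0,-0.7,0,0,0, 1,0,0,-0.66,0,0,0, 1,0,0,0,0,0,0]'; python3 -m handwheel '[0,0,0,0,0,0,0, 0,0,0,0,0,0,0, 0,0,0,0,0,0,0, 0,0,0,0,0,0,0, 0,0,0,0,0,0,0]' 30;  python3 -m handwheel '[0,0,0,0,0,0,0, 0,0,0,0,0,0,0, 0,0,0,0,0,0,0, 0,0,0,0,0,0,0, 0,0,0,0,0,0,0]' 30
```

```text
time: 1.77
tcp_pos: [499.9, -350.9, 11.8]
tool_rot: [[-0.235, -0.972, -0.004], [-0.972, 0.235, 0.002], [-0.001, 0.004, -1.0]]
force: [-0.6, 0.7, -0.3]
gripper_width: 86.9
time: 2.18
tcp_pos: [502.5, -351.7, 15.6]
tool_rot: [[-0.234, -0.972, 0.001], [-0.972, 0.234, -0.001], [0.001, -0.001, -1.0]]
force: [0.1, -0.6, 0.8]
gripper_width: 61.9
time: 2.6
tcp_pos: [502.1, -351.4, 14.7]
tool_rot: [[-0.234, -0.972, -0.0], [-0.972, 0.234, -0.0], [0.0, 0.0, -1.0]]
force: [-0.2, -0.4, -0.7]
gripper_width: 28.6
```

```bash
python3 -m handwheel '[0,0,0,1,0,0,0, 0,0,0,1,0,0,0, 0,0,0.5,1,0,0,0.4, 0,0.2,1,1,0,0,0.4, 0,0.2,1,1,0,0,0.4]'; python3 -m handwheel '[0,0.2,1,1,0,0,0.4, 0,0.2,1,1,0,0,0.4, 0,0.2,1,0.4,0,0,0.4, 0,0.2,1,0,0,0,0.4, 0,0.2,1,0,0,0,0.4]'; python3 -m handwheel '[0,0.2,1,0,0,0,0.4, 0,0.2,1,0,0,0,0.4, 0,0.2,1,0,0,0,0.4, 0,0.2,1,0,0,0,0.4, 0,0.2,1,0,0,0,0.4]'; python3 -m handwheel '[0,0.2,1,0,0,0,0.1, 0,0.2,1,0,0,0,0, 0,0.2,1,0,0,0,0, 0,0.2,1,0,0,0,0, 0,0,0.8,0,0,0,0]'; python3 -m handwheel '[0,0,0.5,0,0,0,0, 0,0,0,0,0,0,0, 0,0,0,0,0,0,0, 0,0,0,0,0,0,0, 0,0,0,0,0,0,0]'
python3 - <<'E'
from h import *
save("top","t2"); save("side","s2")
for i in range(3):
  optics.grab_frame("top"); s=ctrl.state();print(s["tcp_pos"].round(1),np.degrees(np.arctan2(s["tool_rot"][1,0],s["tool_rot"][0,0])),s["gripper_width"])
import cv2
for n,b in(("t2",(170,110,330,300)),("s2",(170,110,390,280))):
    f=np.load(f"pics/{n}.npy")[b[1]:b[3],b[0]:b[2],::-1]; k=3.1
    cv2.imwrite(f"pics/{n}c.png",cv2.resize(f,None,fx=k,fy=k,interpolation=cv2.INTER_CUBIC))
E
```

```text
time: 3.02
tcp_pos: [511.5, -289.1, 140.8]
tool_rot: [[-0.131, -0.991, -0.0], [-0.991, 0.131, -0.0], [0.0, 0.0, -1.0]]
force: [1.3, 0.8, -0.2]
gripper_width: 1.7
time: 3.43
tcp_pos: [537.7, -162.8, 200.9]
tool_rot: [[0.045, -0.999, 0.002], [-0.999, -0.045, -0.001], [0.001, -0.002, -1.0]]
force: [-0.5, -0.7, -0.1]
gripper_width: 0.5
time: 3.85
tcp_pos: [562.1, -37.7, 199.8]
tool_rot: [[0.218, -0.976, 0.0], [-0.976, -0.218, -0.0], [0.0, -0.0, -1.0]]
force: [0.2, -0.2, -0.2]
gripper_width: 0.5
time: 4.27
tcp_pos: [582.4, 83.2, 199.6]
tool_rot: [[0.226, -0.974, 0.0], [-0.974, -0.226, 0.001], [-0.001, -0.0, -1.0]]
force: [-0.4, -0.2, 0.3]
gripper_width: 0.1
time: 4.68
tcp_pos: [582.3, 91.7, 199.7]
tool_rot: [[0.222, -0.975, 0.0], [-0.975, -0.222, -0.001], [0.001, 0.0, -1.0]]
force: [0.2, -0.4, -0.5]
gripper_width: 0.4
[582.2  92.5 199.7] -77.10905380735697 0.4377458833784273
[582.2  92.8 199.7] -77.08712826967313 0.3917056164039723
[582.2  93.  199.8] -77.07216942415437 0.40328447745455165
```

View pics/t2c.png

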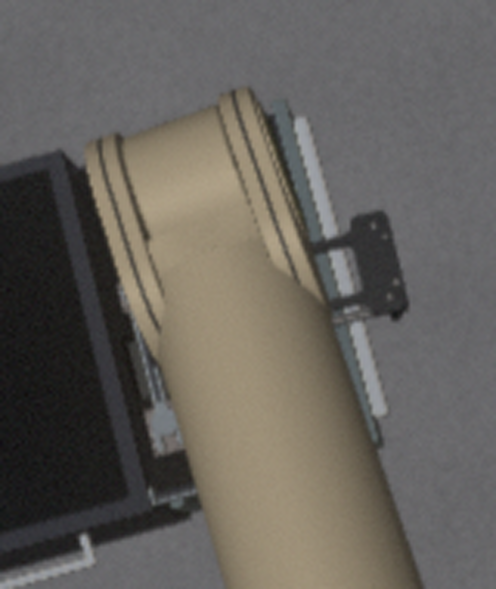

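View pics/s2c.png

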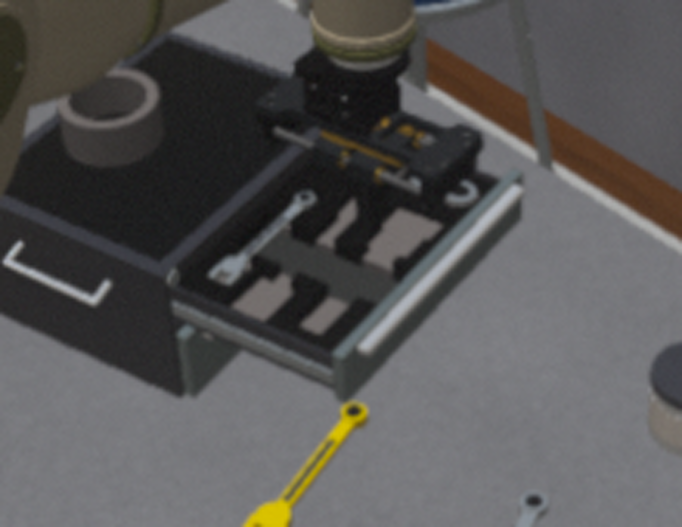

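Run:
```python
from h import *
import cv2
f=np.load("pics/s2.npy");b=(320,240,480,400);
cv2.imwrite("pics/s2d.png",cv2.resize(f[b[1]:b[3],b[0]:b[2],::-1],None,fx=3.7,fy=3.7,interpolation=cv2.INTER_CUBIC))
K=8;x0,y0,x1,y1=225,160,320,230
c=cv2.resize(f[y0:y1,x0:x1],None,fx=K,fy=K,interpolation=cv2.INTER_CUBIC).astype(int)
m=((c[:,:,0]-c[:,:,2]>1)&(c[:,:,0]>85)&(c[:,:,0]<140)).astype(np.uint8)
m=cv2.morphologyEx(m,cv2.MORPH_OPEN,np.ones((9,9)))
for q in cv2.findContours(m,cv2.RETR_EXTERNAL,cv2.CHAIN_APPROX_NONE)[0]:
    if cv2.contourArea(q)<60*64: continue
    p=(q[:,0,:]+.5)/K-.5+[x0,y0]
    ax=np.array([-.2565,.9665]);ay=np.array([-.9665,-.2565])
    for z in(136,124):
        w=onz("side",p,z)[:,:2]-[571.5,176.8]
        u,v=w@ax,w@ay
        print(z,p.mean(0).round(1),"dx",u.min().round(1),u.max().round(1),"dy",v.min().round(1),v.max().round(1))
```

```text
136 [274.3 211.3] dx -75.7 -53.8 dy 40.8 88.6
124 [274.3 211.3] dx -67.6 -45.5 dy 29.9 78.2
136 [255.  205.4] dx -22.2 14.8 dy 38.1 101.4
124 [255.  205.4] dx -13.6 23.8 dy 27.2 91.1
136 [298.6 186.7] dx -87.6 -38.6 dy -99.2 -17.3
124 [298.6 186.7] dx -79.7 -30.2 dy -111.5 -28.7
```

View pics/s2d.png

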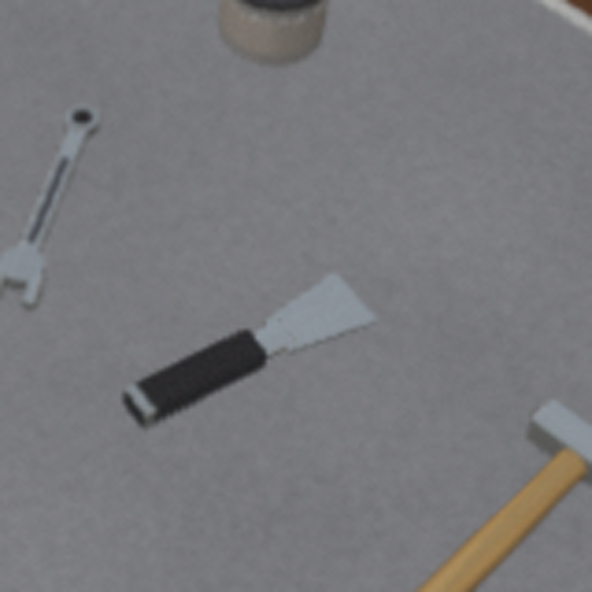

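```bash
python3 -m handwheel '[1,-0.3,-0.9,0,0,0,0.3, 1,-0.3,-0.9,0,0,0,0.3, 1,-0.3,-0.9,0,0,0,0.3, 1,-0.3,-0.9,0,0,0,0.3, 1,-0.3,-0.9,0,0,0,0.3]' 50; python3 -m handwheel '[1,-0.3,-0.9,-0.3,0,0,0.3, 1,-0.3,-0.9,-0.8,0,0,0.3, 1,-0.3,-0.9,-0.9,0,0,0.3, 1,-0.3,-0.9,-0.9,0,0,0.3, 1,-0.25,-0.9,-0.9,0,0,0.3]'; python3 -m handwheel '[1,0,-0.9,-0.9,0,0,0, 1,0,-0.15,-0.9,0,0,0, 1,0,0,0,0,0,0, 1,0,0,0,0,0,0]'
python3 - <<'E'
from h import *
save("top","t3"); save("side","s3",(280,220,460,370),4)
for i in range(2):
  optics.grab_frame("top"); s=ctrl.state();print(s["tcp_pos"].round(1),np.degrees(np.arctan2(s["tool_rot"][1,0],s["tool_rot"][0,0])),s["gripper_width"])
E
```

```text
time: 5.35
tcp_pos: [544.1, -20.1, 199.8]
tool_rot: [[0.351, -0.936, 0.0], [-0.936, -0.351, -0.0], [0.0, -0.0, -1.0]]
force: [0.8, -0.6, -0.2]
gripper_width: 26.0
time: 5.77
tcp_pos: [507.7, -132.7, 104.0]
tool_rot: [[0.47, -0.883, 0.001], [-0.883, -0.47, -0.001], [0.001, -0.0, -1.0]]
force: [0.9, -0.5, -0.6]
gripper_width: 59.1
time: 6.1
tcp_pos: [507.7, -157.2, 59.3]
tool_rot: [[0.469, -0.883, -0.002], [-0.883, -0.469, 0.001], [-0.002, 0.001, -1.0]]
force: [0.6, 0.3, 0.2]
gripper_width: 83.2
[ 509.6 -156.8   61.4] -61.93345093281292 86.53866714948362
[ 509.6 -156.9   61.4] -61.93716950397795 86.87942076456606
```

View pics/t3.png

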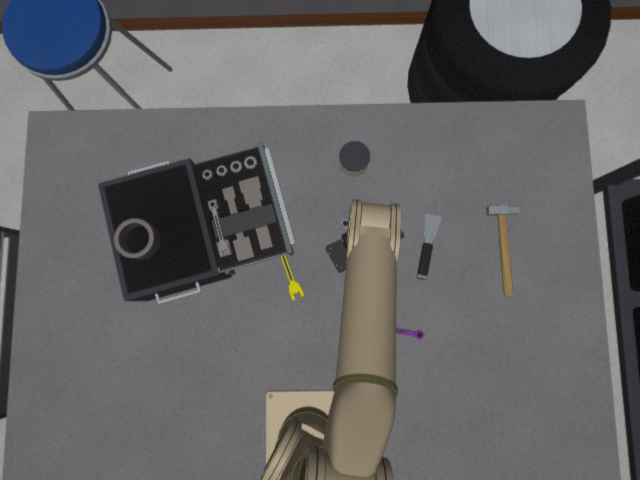

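View pics/s3.png

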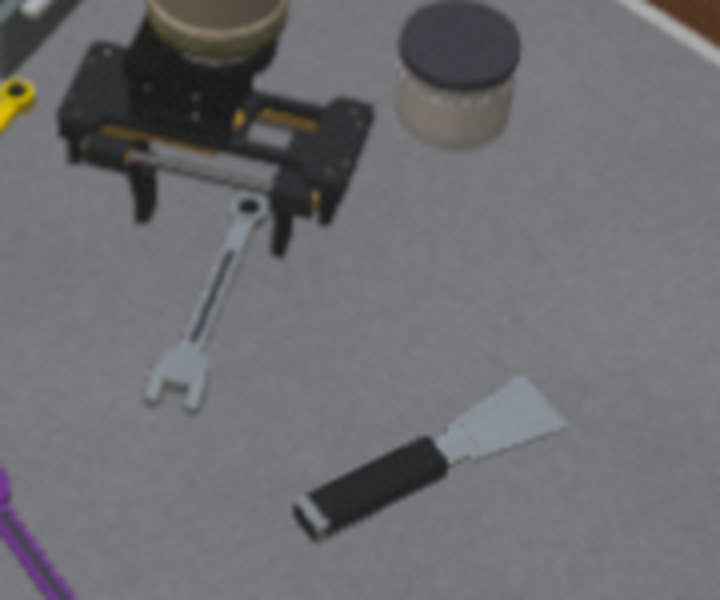

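```bash
python3 -m handwheel '[1,-0.04,-0.04,-0.7,0,0,0, 1,0,0,-0.7,0,0,0, 1,0,0,-0.53,0,0,0, 1,0,0,0,0,0,0,0.2,0,0,0,0,0,0]' 50; python3 -m handwheel '[0,0,0,0,0,0,0, 0,0,0,0,0,0,0, 0,0,0,0,0,0,0, 0,0,0,0,0,0,0, 0,0,0,0,0,0,0]' 50;  python3 -m handwheel '[0,0,0,0,0,0,0, 0,0,0,0,0,0,0, 0,0,0,0,0,0,0, 0,0,0,0,0,0,0, 0,0,0,0,0,0,0]' 50;  python3 -m handwheel '[0,0,0,0,0,0,0, 0,0,0,0,0,0,0, 0,0,0,0,0,0,0, 0,0,0,0,0,0,0]' 50
```

```text
time: 6.72
tcp_pos: [507.7, -158.1, 12.1]
tool_rot: [[0.47, -0.883, 0.0], [-0.883, -0.47, 0.0], [0.0, -0.0, -1.0]]
force: [-0.0, -0.0, -0.5]
gripper_width: 84.8
time: 7.13
tcp_pos: [507.6, -158.7, 11.9]
tool_rot: [[0.469, -0.883, 0.001], [-0.883, -0.469, -0.0], [0.001, -0.0, -1.0]]
force: [-0.1, -0.6, 0.1]
gripper_width: 55.0
time: 7.55
tcp_pos: [507.3, -158.7, 11.4]
tool_rot: [[0.469, -0.883, 0.0], [-0.883, -0.469, -0.0], [0.0, -0.0, -1.0]]
force: [0.0, 0.3, -0.3]
gripper_width: 21.7
time: 7.88
tcp_pos: [507.3, -158.6, 11.4]
tool_rot: [[0.469, -0.883, 0.0], [-0.883, -0.469, -0.0], [0.0, 0.0, -1.0]]
force: [0.3, -0.3, -0.2]
gripper_width: 1.8
```

Run:
```python
from h import *
save("top","t4",(320,190,460,300),5); save("side","s4",(280,220,460,370),4)
```

```text
(no output)
```

View pics/t4.png

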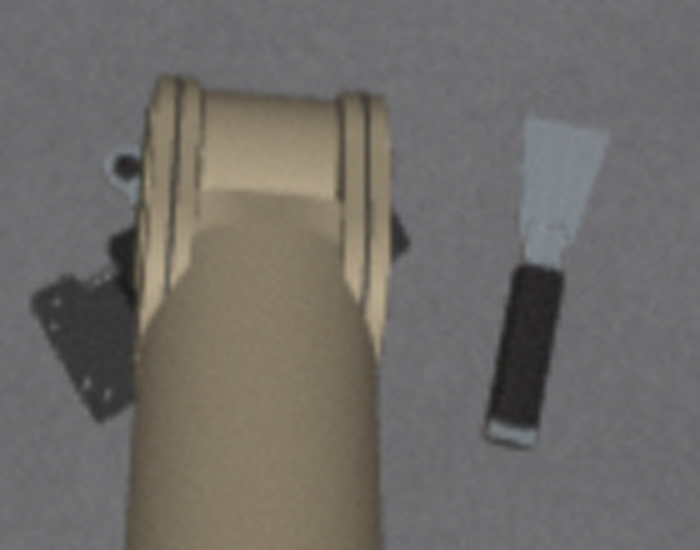

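View pics/s4.png

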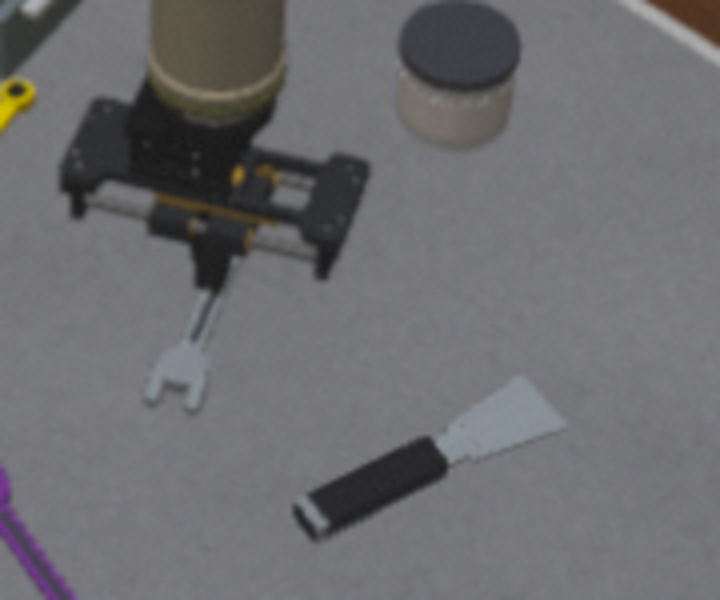

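Run:
```python
from h import *
for z in (0,10,20,30,40): print(z,proj("side",[[507.3,-158.6,z],[507.3-8.4,-158.6-4.5,z]]).round(1).tolist())
import cv2
f=np.load("pics/s4.npy");b=(300,255,370,330)
cv2.imwrite("pics/s4d.png",cv2.resize(f[b[1]:b[3],b[0]:b[2],::-1],None,fx=8,fy=8,interpolation=cv2.INTER_CUBIC))
s=ctrl.state();print(s["force"],s["torque"],s["tcp_pos"])
```

```text
0 [[332.8, 296.7], [331.7, 299.2]]
10 [[332.8, 294.3], [331.8, 296.9]]
20 [[332.9, 291.9], [331.8, 294.5]]
30 [[332.9, 289.5], [331.8, 292.1]]
40 [[333.0, 287.1], [331.9, 289.7]]
[ 0.03446362  0.74229511 -0.59555683] [ 0.01240097 -0.06272795 -0.00192102] [ 507.30984267 -158.67848939   11.42726918]
```

View pics/s4d.png

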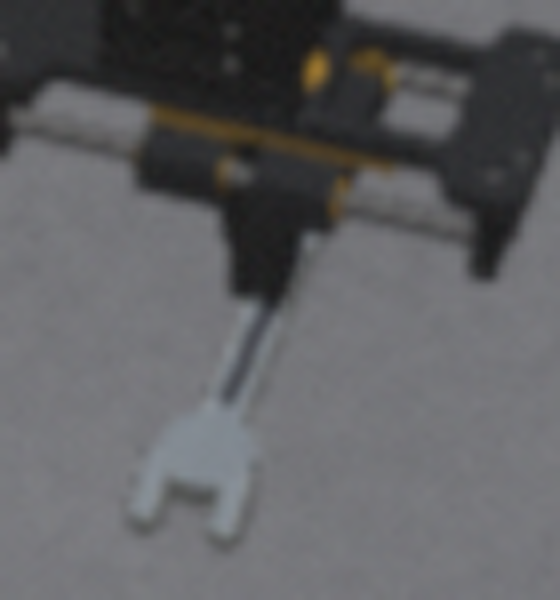

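```bash
python3 - <<'E'
from h import *
# s3: TCP 509.6,-156.9,61.4 , toolx
tx=np.array([.47,-.883,0]);ty=np.array([-.883,-.47,0])
for z in (40,50,60,70,80,90):
    P=[]
    for sgn in(-1,1): P.append(np.array([509.,-157.3,z])+sgn*50*tx+9.5*ty)
    print(z,proj("side",P).round(1).tolist(), "top",proj("top",P).round(1).tolist())
E
python3 - <<'E'
import numpy as np,cv2
f=np.load("pics/s3.npy");b=(295,225,385,300)
cv2.imwrite("pics/s3d.png",cv2.resize(f[b[1]:b[3],b[0]:b[2],::-1],None,fx=8,fy=8,interpolation=cv2.INTER_CUBIC))
E
```

```text
40 [[314.4, 284.6], [349.9, 293.5]] top [[346.1, 258.7], [377.0, 241.5]]
50 [[314.3, 282.2], [350.0, 291.1]] top [[346.2, 258.4], [377.3, 241.1]]
60 [[314.3, 279.7], [350.1, 288.6]] top [[346.4, 258.1], [377.7, 240.7]]
70 [[314.2, 277.2], [350.2, 286.1]] top [[346.5, 257.7], [378.0, 240.2]]
80 [[314.2, 274.7], [350.3, 283.6]] top [[346.6, 257.4], [378.4, 239.7]]
90 [[314.2, 272.1], [350.5, 281.1]] top [[346.7, 257.1], [378.8, 239.3]]
```

View pics/s3d.png

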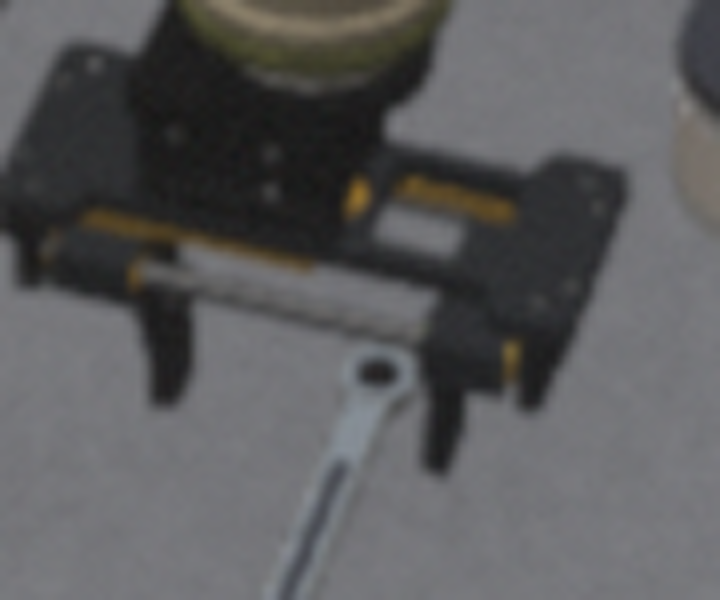

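Run:
```python
from h import *
tx=np.array([.47,-.883,0]);ty=np.array([-.883,-.47,0])
for z in (70,90,110,130):
    P=[np.array([507.3,-158.6,z])+a*tx+b*ty for a in(-95,) for b in(-37.5,37.5)]
    print(z,"top",proj("top",P).round(1).tolist(),"side",proj("side",P+[np.array([507.3,-158.6,z])+95*tx-37.5*ty,np.array([507.3,-158.6,z])+95*tx+37.5*ty]).round(1).tolist())
```

```text
70 top [[324.4, 251.4], [337.7, 275.2]] side [[304.1, 261.7], [294.6, 281.3], [371.4, 278.1], [363.7, 298.6]]
90 top [[324.3, 250.6], [337.8, 274.8]] side [[304.0, 256.6], [294.4, 276.2], [371.8, 273.0], [364.1, 293.6]]
110 top [[324.2, 249.9], [337.9, 274.4]] side [[303.8, 251.5], [294.1, 271.1], [372.2, 267.9], [364.4, 288.5]]
130 top [[324.1, 249.1], [338.0, 274.0]] side [[303.6, 246.2], [293.9, 265.8], [372.6, 262.7], [364.8, 283.3]]
```

```bash
python3 -m handwheel '[0.6,0,0,0,0,0,0, 0.6,0,0,0,0,0,0, 0.6,0,0,0,0,0,0, 0.6,0,0,0,0,0,0, 0.6,0,0,-0.2,0,0,0]' 50; python3 -m handwheel '[0.6,0,0,-0.2,0,0,0, 0.6,0,0,-0.2,0,0,0, 0.6,0,0,0,0,0,0, 0.6,0,0,0,0,0,0]'
python3 - <<'E'
from h import *
save("side","s5",(295,225,385,330),7)
E
```

```text
time: 8.4
tcp_pos: [508.0, -158.8, 7.1]
tool_rot: [[0.469, -0.883, 0.001], [-0.883, -0.469, -0.001], [0.001, -0.001, -1.0]]
force: [-0.6, -0.1, -0.3]
gripper_width: 26.1
time: 8.73
tcp_pos: [506.9, -158.5, -4.1]
tool_rot: [[0.469, -0.883, -0.001], [-0.883, -0.469, 0.0], [-0.001, 0.001, -1.0]]
force: [0.7, 0.1, -0.3]
gripper_width: 49.7
```

View pics/s5.png

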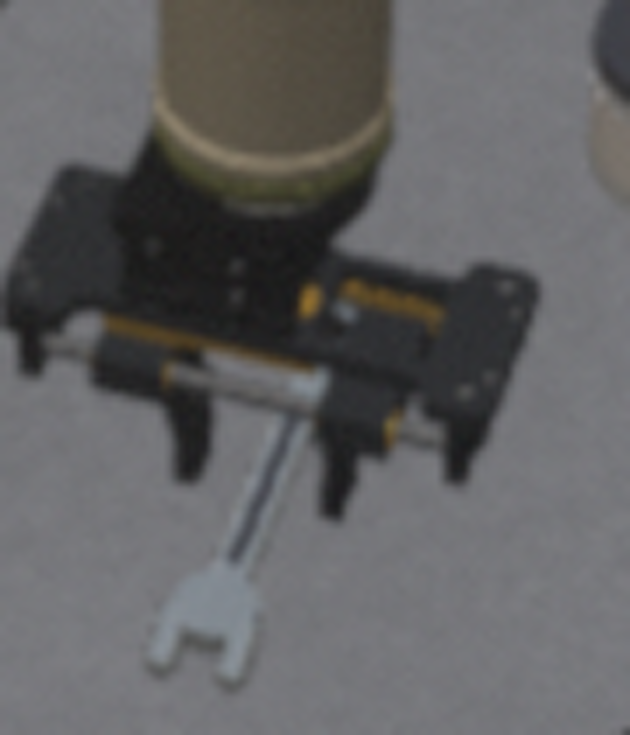

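Run:
```python
from h import *
tx=np.array([.469,-.883,0]);ty=np.array([-.883,-.469,0])
for z in (0,5,10,15,20):
    print(z,proj("side",[np.array([507,-158.5,z])+s*32*tx+9.5*ty for s in(-1,1)]).round(1).tolist())
print(ctrl.state()["tcp_pos"])
```

```text
0 [[320.5, 296.4], [342.8, 302.1]]
5 [[320.5, 295.2], [342.9, 300.9]]
10 [[320.5, 294.0], [342.9, 299.8]]
15 [[320.5, 292.9], [343.0, 298.6]]
20 [[320.5, 291.7], [343.0, 297.4]]
[ 507.1841523  -158.57835438   -3.80381124]
```

```bash
python3 -m handwheel '[0.6,0,0,-0.2,0,0,0, 0.6,0,0,-0.1,0,0,0, 0.6,0,0,0,0,0,0]';python3 -m handwheel '[0.6,0,0,-0.08,0,0,0,0.6,0,0,0,0,0,0]'
```

```text
time: 9.03
tcp_pos: [506.9, -158.6, -11.7]
tool_rot: [[0.469, -0.883, -0.001], [-0.883, -0.469, 0.0], [-0.001, 0.001, -1.0]]
force: [-0.6, -0.4, -0.4]
gripper_width: 52.1
time: 9.2
tcp_pos: [507.2, -158.6, -13.4]
tool_rot: [[0.469, -0.883, -0.0], [-0.883, -0.469, 0.0], [-0.0, 0.0, -1.0]]
force: [0.6, -0.1, -0.3]
gripper_width: 52.1
```

```bash
python3 -m handwheel '[0.6,0,0,-0.08,0,0,0,0.6,0,0,0,0,0,0]'
```

```text
time: 9.37
tcp_pos: [507.2, -158.6, -15.3]
tool_rot: [[0.469, -0.883, -0.0], [-0.883, -0.469, -0.0], [-0.0, 0.0, -1.0]]
force: [-0.6, 0.3, -0.9]
gripper_width: 52.2
```

```bash
python3 -m handwheel '[0.6,0,0,-0.06,0,0,0,0,0,0,0,0,0,0,0,0,0,0,0,0,0,0,0,0,0,0,0,0]' 50;python3 -m handwheel '[0,0,0,0,0,0,0,0,0,0,0,0,0,0,0,0,0,0,0,0,0,0,0,0,0,0,0,0,0,0,0,0,0,0,0]';python3 -m handwheel '[0,0,0,0,0,0,0,0,0,0,0,0,0,0,0,0,0,0,0,0,0]'
```

```text
time: 9.7
tcp_pos: [507.3, -158.7, -16.5]
tool_rot: [[0.469, -0.883, 0.0], [-0.883, -0.469, -0.0], [0.0, -0.0, -1.0]]
force: [-1.4, 0.2, 0.5]
gripper_width: 39.3
time: 10.12
tcp_pos: [507.4, -158.6, -16.5]
tool_rot: [[0.469, -0.883, 0.0], [-0.883, -0.469, -0.0], [0.0, -0.0, -1.0]]
force: [0.4, 0.3, 0.7]
gripper_width: 14.4
time: 10.37
tcp_pos: [507.3, -158.6, -16.5]
tool_rot: [[0.469, -0.883, -0.0], [-0.883, -0.469, -0.0], [0.0, 0.0, -1.0]]
force: [-0.9, 0.8, 0.3]
gripper_width: 14.1
```

```bash
python3 -m handwheel '[0,0,0,0.5,0,0,0, 0,0,0,0.8,0,0,0, 0,0,0,0.8,0,0,0, 0,0,0,0.8,0,0,0, 0,0,0.5,0.8,0,0,0]'; python3 -m handwheel '[0,0.2,0.8,0.8,0,0,0, 0,0.2,0.8,0.8,0,0,-0.2, 0,0.2,0.8,0.8,0,0,-0.2, 0,0.2,0.8,0.8,0,0,-0.2, 0,0.2,0.8,0.8,0,0,-0.2]'; python3 -m handwheel '[0,0.2,0.8,0.1,0,0,-0.2, 0,0.2,0.8,0,0,0,-0.2, 0,0.2,0.8,0,0,0,-0.2, 0,0.2,0.8,0,0,0,-0.2, 0,0.2,0.8,0,0,0,-0.2]'; python3 -m handwheel '[0,0.2,0.8,0,0,0,-0.2, 0,0.1,0.8,0,0,0,-0.2, 0,0.2,0.8,0,0,0,-0.2, 0,0,0.8,0,0,0,-0.23, 0,0,0.8,0,0,0,0]';python3 -m handwheel '[0,0,0.5,0,0,0,0,0,0,0,0,0,0,0,0,0,0,0,0,0,0,0,0,0,0,0,0,0]'
```

```text
time: 10.78
tcp_pos: [507.0, -148.5, 77.6]
tool_rot: [[0.466, -0.885, 0.0], [-0.885, -0.466, -0.001], [0.001, 0.0, -1.0]]
force: [0.6, 0.4, -1.7]
gripper_width: 13.9
time: 11.2
tcp_pos: [532.1, -45.2, 177.9]
tool_rot: [[0.406, -0.914, 0.0], [-0.914, -0.406, -0.0], [0.001, -0.0, -1.0]]
force: [2.3, -0.0, -2.5]
gripper_width: 14.1
time: 11.62
tcp_pos: [557.3, 54.7, 179.3]
tool_rot: [[0.324, -0.946, 0.0], [-0.946, -0.324, -0.0], [0.0, -0.0, -1.0]]
force: [0.9, 1.4, -1.5]
gripper_width: 14.2
time: 12.03
tcp_pos: [569.7, 154.6, 179.1]
tool_rot: [[0.255, -0.967, 0.0], [-0.967, -0.255, -0.0], [0.0, -0.0, -1.0]]
force: [0.2, 0.0, -1.9]
gripper_width: 14.3
time: 12.37
tcp_pos: [570.0, 164.9, 178.6]
tool_rot: [[0.255, -0.967, 0.0], [-0.967, -0.255, -0.001], [0.001, 0.0, -1.0]]
force: [0.7, -0.8, -1.0]
gripper_width: 13.9
```

```bash
python3 -m handwheel '[0,0,0.46,-0.4,0,0,0.02,0,0,0,-0.4,0,0,0,0,0,0,-0.3,0,0,0,0,0,0,0,0,0,0,0,0,0,0,0,0,0]'
python3 - <<'E'
from h import *
save("top","t6",(180,130,310,290),3.7); save("side","s6",(215,130,345,250),5)
s=ctrl.state();print(s["tcp_pos"],s["tool_rot"][:,0])
E
```

```text
time: 12.78
tcp_pos: [569.4, 177.2, 149.9]
tool_rot: [[0.257, -0.966, -0.002], [-0.966, -0.257, -0.001], [0.0, 0.002, -1.0]]
force: [-0.0, 0.3, -1.2]
gripper_width: 14.2
[569.97852339 177.59658454 151.08870357] [ 2.57265526e-01 -9.66340744e-01  1.27007233e-04]
```

View pics/t6.png

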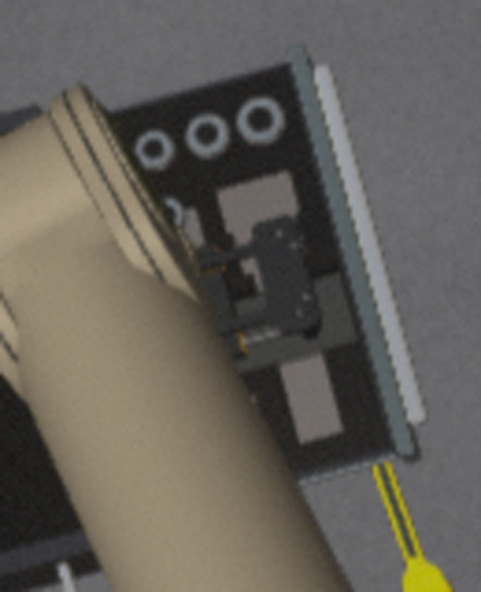

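View pics/s6.png

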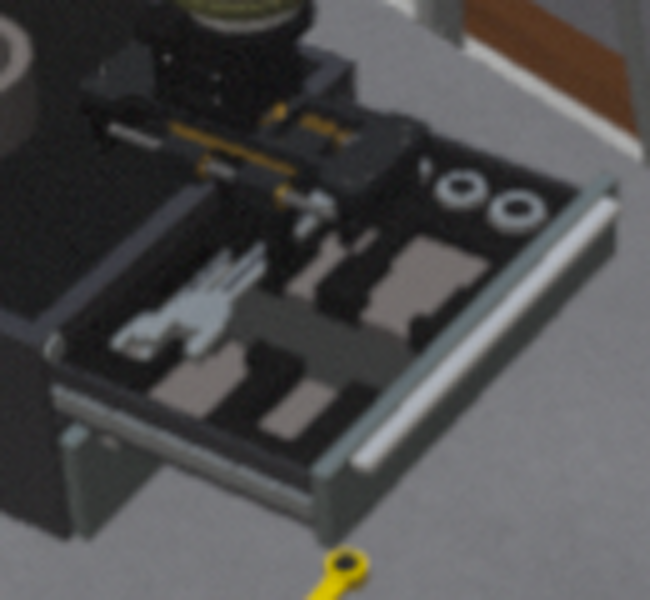

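Run:
```python
from h import *
ya=np.array([-.966,-.257,0]);xa=np.array([-.257,.966,0]);m=np.array([571.4,178,173.5])
print(proj("side",[m+97.5*ya,m+97.5*ya+17*xa,m+97.5*ya-17*xa,m-97.5*ya]).round(1).tolist(),proj("top",[m-97.5*ya]).round(1))
import cv2
f=np.load("pics/s6.npy");b=(230,170,300,215)
cv2.imwrite("pics/s6d.png",cv2.resize(f[b[1]:b[3],b[0]:b[2],::-1],None,fx=10,fy=10,interpolation=cv2.INTER_CUBIC))
for i in range(2):
  s=ctrl.state();print(s["tcp_pos"])
```

```text
[[247.5, 199.6], [242.7, 197.5], [252.5, 201.7], [286.7, 162.8]] [[222.6 184.1]]
[569.97852339 177.59658454 151.08870357]
[569.97852339 177.59658454 151.08870357]
```

View pics/s6d.png

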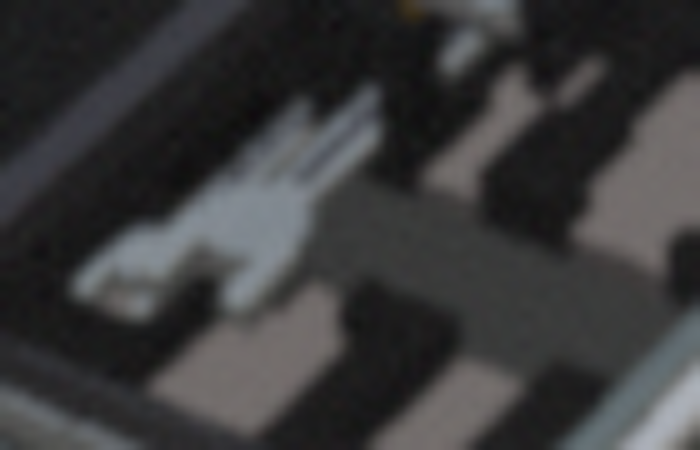

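```bash
python3 -m handwheel '[0,0,-0.03,-0.4,0,0,0,0,0,0,-0.4,0,0,0,0,0,0,-0.3,0,0,0,0,0,0,0,0,0,0,0,0,0,0,0,0,0]'
python3 - <<'E'
from h import *
save("side","s7",(225,150,305,220),9)
s=ctrl.state();print(s["tcp_pos"],s["tool_rot"][:,0])
ya=np.array([-.966,-.257,0]);xa=np.array([-.257,.966,0]);p=s["tcp_pos"];m=p+[1.45,.4,22.5]
print(proj("side",[m+97.5*ya,m+97.5*ya+17*xa+[0,0,-6],m+97.5*ya-17*xa+[0,0,-6],m-97.5*ya]).round(1).tolist())
f=np.array([571.5,176.8,136])
print("foam corners jaw",proj("side",[f+101.5*ya+23*xa,f+101.5*ya-23*xa]).round(1).tolist())
E
```

```text
time: 13.3
tcp_pos: [569.3, 176.9, 122.6]
tool_rot: [[0.258, -0.966, -0.001], [-0.966, -0.258, -0.0], [0.0, 0.001, -1.0]]
force: [-0.1, -0.0, -1.2]
gripper_width: 13.9
[569.72644042 177.10394041 123.25862867] [ 2.57710350e-01 -9.66222219e-01  1.00020846e-05]
[[248.4, 207.2], [243.8, 206.7], [253.5, 210.9], [287.1, 170.3]]
foam corners jaw [[241.6, 207.8], [254.7, 213.5]]
```

View pics/s7.png

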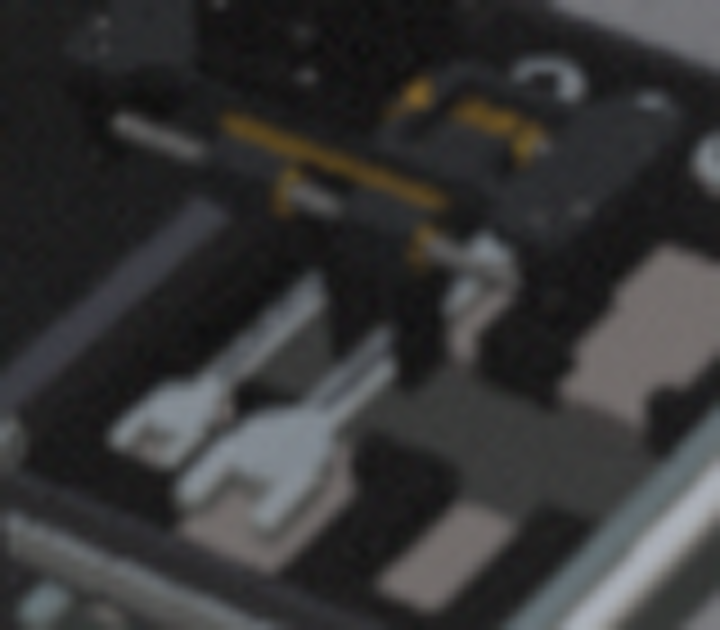

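Run:
```python
from h import *
import cv2
f=np.load("pics/s7.npy");K=10;x0,y0,x1,y1=240,185,270,215
c=cv2.resize(f[y0:y1,x0:x1],None,fx=K,fy=K,interpolation=cv2.INTER_CUBIC).astype(int)
m=((c[:,:,2]-c[:,:,0]>3)&(c[:,:,1]>95)).astype(np.uint8)
v=c.astype(np.uint8).copy(); v[cv2.Canny(m*255,50,100)>0]=[255,0,0]
cv2.imwrite("pics/s7m.png",cv2.resize(v,None,fx=2,fy=2)[:,:,::-1])
ax=np.array([-.2565,.9665]);ay=np.array([-.9665,-.2565])
for q in cv2.findContours(m,cv2.RETR_EXTERNAL,cv2.CHAIN_APPROX_NONE)[0]:
    if cv2.contourArea(q)<1000: continue
    p=(q[:,0,:]+.5)/K-.5+[x0,y0]
    for z in(139,145,151):
        w=onz("side",p,z)[:,:2]-[571.5,176.8];u,vv=w@ax,w@ay
        i=vv.argmax()
        print(z,p.mean(0).round(1),"maxdy",vv.max().round(1),"at px",p[i].round(1),"dx range dy>60",u[vv>60].min().round(1),u[vv>60].max().round(1))
        g=(u<0); j=np.where(~g)[0]; 
        if len(j) and g.any(): print("   near/far prong tips",vv[g].max().round(1),vv[j].max().round(1))
```

```text
139 [244.6 195.7] maxdy 78.1 at px [243.2 201. ] dx range dy>60 33.2 59.2
145 [244.6 195.7] maxdy 83.4 at px [243.2 201. ] dx range dy>60 28.6 54.4
151 [244.6 195.7] maxdy 88.6 at px [243.2 201. ] dx range dy>60 24.0 49.7
139 [256.6 198.6] maxdy 88.8 at px [244.8 204.8] dx range dy>60 -11.4 27.0
   near/far prong tips 86.8 88.8
145 [256.6 198.6] maxdy 94.0 at px [244.8 204.8] dx range dy>60 -15.8 22.5
   near/far prong tips 92.0 94.0
151 [256.6 198.6] maxdy 99.2 at px [244.8 204.8] dx range dy>60 -20.1 17.9
   near/far prong tips 97.2 99.2Traceback (most recent call last):
  File "<stdin>", line 15, in <module>
    return umr_minimum(a, axis, None, out, keepdims, initial, where)
ValueError: zero-size array to reduction operation minimum which has no identity
```

View pics/s7m.png

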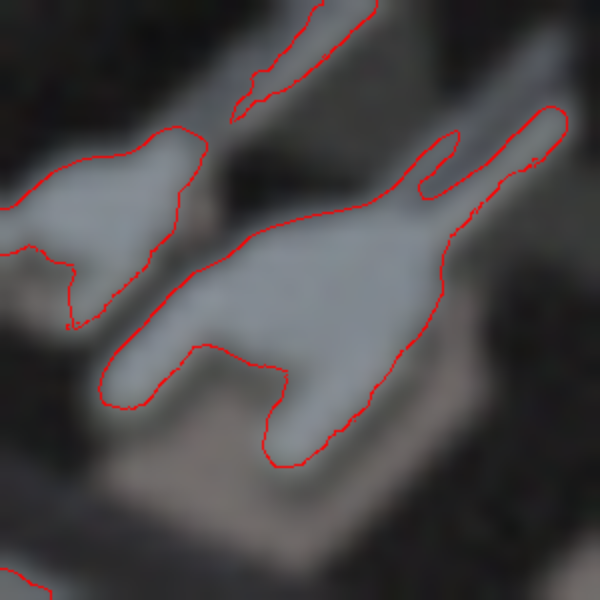

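```bash
python3 -m handwheel '[0,0,0,-0.15,0,0,0,0,0,0,-0.15,0,0,0,0,0,0,0,0,0,0]'; python3 -m handwheel '[0,0,0,-0.1,0,0,0,0,0,0,-0.1,0,0,0,0,0,0,0,0,0,0]'
```

```text
time: 13.6
tcp_pos: [569.5, 176.9, 115.2]
tool_rot: [[0.258, -0.966, -0.001], [-0.966, -0.258, -0.0], [0.0, 0.001, -1.0]]
force: [-0.1, -0.2, -1.4]
gripper_width: 13.7
time: 13.85
tcp_pos: [569.6, 177.0, 110.4]
tool_rot: [[0.258, -0.966, -0.001], [-0.966, -0.258, -0.0], [0.0, 0.001, -1.0]]
force: [0.3, 0.6, -2.0]
gripper_width: 14.0
```

```bash
python3 -m handwheel '[0,0,0,-0.1,0,0,0,0,0,0,0,0,0,0,0,0,0,0,0,0,0]'; python3 -m handwheel '[0.33,0,0,0,0,0,0,0.33,0,0,0,0,0,0,0.33,0,0,0,0,0,0,0.33,0,0,0,0,0,0]';python3 -m handwheel '[0.33,0,0,0.3,0,0,0,0.33,0,0,0.8,0,0,0,0.33,0,0,0.8,0,0,0,0.33,0,0,0.8,0,0,0,0.33,0,0,0,0,0,0]'
python3 - <<'E'
from h import *
save("side","s8",(225,150,305,220),9)
E
```

```text
time: 14.1
tcp_pos: [569.8, 177.1, 108.4]
tool_rot: [[0.258, -0.966, -0.0], [-0.966, -0.258, -0.0], [0.0, 0.0, -1.0]]
force: [-0.1, -0.8, -0.8]
gripper_width: 14.4
time: 14.43
tcp_pos: [570.0, 177.2, 108.7]
tool_rot: [[0.258, -0.966, 0.001], [-0.966, -0.258, 0.0], [0.0, -0.001, -1.0]]
force: [0.0, 0.6, -0.2]
gripper_width: 27.1
time: 14.85
tcp_pos: [571.7, 178.0, 180.9]
tool_rot: [[0.258, -0.966, 0.006], [-0.966, -0.258, 0.002], [-0.0, -0.006, -1.0]]
force: [0.6, 0.9, -0.0]
gripper_width: 28.8
```

View pics/s8.png

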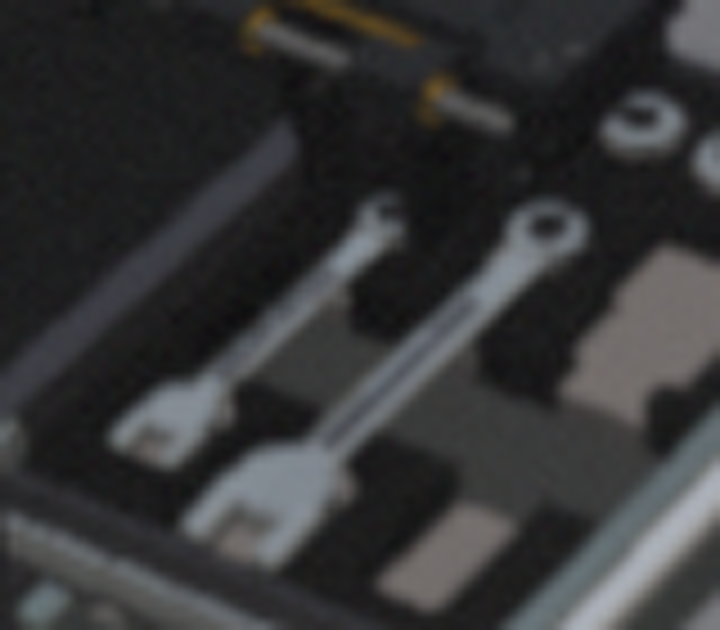

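Run:
```python
from h import *
import cv2
f=np.load("pics/t4.npy");K=8;x0,y0,x1,y1=405,195,455,290
c=cv2.resize(f[y0:y1,x0:x1],None,fx=K,fy=K,interpolation=cv2.INTER_CUBIC).astype(int)
for nm,fn,z in(("handle",lambda c:c.max(2)<70,20),("blade",lambda c:(c[:,:,2]>118)&(c[:,:,2]-c[:,:,0]>4),11)):
    m=fn(c).astype(np.uint8)
    m=cv2.morphologyEx(m,cv2.MORPH_OPEN,np.ones((17,17)))
    for q in cv2.findContours(m,cv2.RETR_EXTERNAL,cv2.CHAIN_APPROX_NONE)[0]:
        if cv2.contourArea(q)<40*64: continue
        w=onz("top",(q[:,0,:]+.5)/K-.5+[x0,y0],z)[:,:2].astype(np.float32)
        M=np.zeros_like(m);
        (cx,cy),sz,an=cv2.minAreaRect(w)
        l=cv2.boxPoints(((cx,cy),sz,an)); e=[l[1]-l[0],l[2]-l[1]]; d=max(e,key=np.linalg.norm); 
        print(nm,round(cx,1),round(cy,1),np.round(sz,1),np.degrees(np.arctan2(d[1],d[0])).round(1), "x range",w[:,0].min(),w[:,0].max())
s=ctrl.state();print(s["tcp_pos"],s["qpos"].round(2))
```

```text
handle 474.6 -342.3 [29.8 92.4] -12.8 x range 428.65454 520.7181
blade 564.5 -369.8 [51.1 85.2] -6.1 x range 522.7975 608.8803
[571.08753792 177.72660476 178.84585074] [ 0.05  0.33 -0.53  1.55  0.17  1.3  -1.81]
```

```bash
python3 -m handwheel '[0.33,-0.1,-0.8,0,0,0,-0.2,0.33,-0.1,-0.8,0,0,0,-0.2,0.33,-0.1,-0.8,0,0,0,-0.2,0.33,-0.1,-0.8,0,0,0,-0.2,0.33,-0.1,-0.8,0,0,0,-0.2]'; python3 -m handwheel '[0.6,-0.1,-0.8,0,0,0,-0.2,0.6,-0.1,-0.8,0,0,0,-0.2,0.6,-0.1,-0.8,0,0,0,-0.2,0.6,-0.1,-0.8,0,0,0,-0.2,0.6,-0.1,-0.8,0,0,0,-0.2]'; python3 -m handwheel '[0.6,-0.1,-0.8,0,0,0,-0.2,0.6,-0.1,-0.8,0,0,0,-0.2,0.6,-0.1,-0.8,0,0,0,-0.2,0.6,-0.1,-0.8,0,0,0,-0.2,0.6,-0.1,-0.8,-0.3,0,0,-0.2]';python3 -m handwheel '[0.6,-0.1,-0.8,-0.6,0,0,-0.2,0.6,-0.1,-0.8,-0.6,0,0,-0.2,0.6,-0.1,-0.8,-0.6,0,0,-0.2,0.6,-0.1,-0.8,-0.6,0,0,-0.2,0.6,-0.1,-0.8,-0.6,0,0,-0.3]';python3 -m handwheel '[0.6,-0.1,-0.8,-0.6,0,0,-0.3,0.6,-0.1,-0.8,-0.6,0,0,-0.3,0.6,-0.1,-0.8,-0.6,0,0,-0.3,0.6,-0.1,-0.8,-0.6,0,0,-0.3,0.6,-0.1,-0.8,-0.2,0,0,-0.3]';python3 -m handwheel '[0.6,-0.1,-0.8,0,0,0,-0.2,0.6,0,0,0,0,0,0,0.6,0,0,0,0,0,0,0.6,0,0,0,0,0,0]'
```

```text
time: 15.32
tcp_pos: [556.7, 76.1, 175.4]
tool_rot: [[0.172, -0.985, -0.001], [-0.985, -0.172, -0.0], [0.0, 0.001, -1.0]]
force: [0.2, 0.2, -0.2]
gripper_width: 28.5
time: 15.73
tcp_pos: [544.3, -24.0, 175.5]
tool_rot: [[0.085, -0.996, -0.001], [-0.996, -0.085, -0.0], [-0.0, 0.001, -1.0]]
force: [-0.5, -0.2, -0.5]
gripper_width: 50.1
time: 16.15
tcp_pos: [532.8, -125.0, 169.5]
tool_rot: [[-0.003, -1.0, 0.002], [-1.0, 0.003, -0.001], [0.001, -0.002, -1.0]]
force: [0.0, -1.0, 0.7]
gripper_width: 52.2
time: 16.57
tcp_pos: [519.1, -224.8, 92.1]
tool_rot: [[-0.099, -0.995, -0.0], [-0.995, 0.099, -0.0], [0.0, 0.0, -1.0]]
force: [0.3, 0.0, -0.0]
gripper_width: 52.2
time: 16.98
tcp_pos: [505.2, -324.1, 25.5]
tool_rot: [[-0.228, -0.974, -0.003], [-0.974, 0.228, 0.002], [-0.001, 0.004, -1.0]]
force: [0.1, 0.3, -0.8]
gripper_width: 52.1
time: 17.32
tcp_pos: [505.4, -343.0, 29.2]
tool_rot: [[-0.243, -0.97, 0.001], [-0.97, 0.243, -0.0], [-0.0, -0.001, -1.0]]
force: [-0.9, 0.3, -0.2]
gripper_width: 52.2
```

```bash
python3 -m handwheel '[0.6,-0.18,-0.25,0,0,0,0.16,0.6,0,0,0,0,0,0,0.6,0,0,0,0,0,0,0.6,0,0,0,0,0,0]'
python3 - <<'E'
from h import *
save("side","s9",(330,260,450,370),6)
s=ctrl.state();print(s["tcp_pos"],s["tool_rot"][:,0])
p=s["tcp_pos"];tx=s["tool_rot"][:,0];ty=s["tool_rot"][:,1]
for dz in(12,17,22): print(dz,proj("side",[p+[0,0,dz]+k*32*tx-9.5*ty*0 for k in(-1,1)]).round(1).tolist())
E
```

```text
time: 17.65
tcp_pos: [500.9, -348.5, 28.8]
tool_rot: [[-0.229, -0.973, 0.001], [-0.973, 0.229, -0.0], [-0.0, -0.001, -1.0]]
force: [0.4, -0.4, 0.9]
gripper_width: 51.7
[ 500.84847382 -348.49272788   28.74599927] [-2.28915549e-01 -9.73446281e-01 -9.31425550e-05]
12 [[376.3, 320.6], [390.5, 337.9]]
17 [[376.5, 319.3], [390.6, 336.7]]
22 [[376.6, 318.1], [390.8, 335.5]]
```

View pics/s9.png

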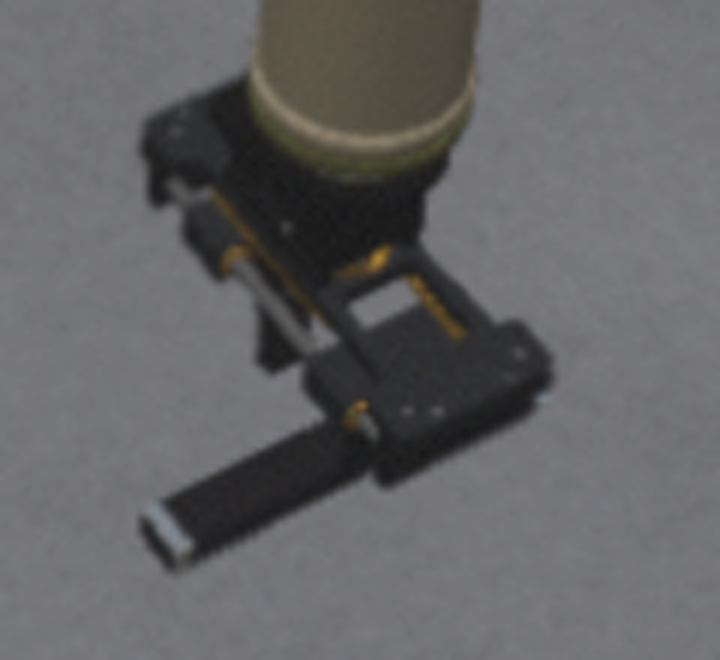

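```bash
python3 -m handwheel '[0.6,0,0,-0.5,0,0,0,0.6,0,0,-0.5,0,0,0,0.6,0,0,-0.4,0,0,0,0.6,0,0,-0.29,0,0,0,0.6,0,0,0,0,0,0]' 50;python3 -m handwheel '[0,0,0,0,0,0,0,0,0,0,0,0,0,0,0,0,0,0,0,0,0,0,0,0,0,0,0,0,0,0,0,0,0,0,0]'; python3 -m handwheel '[0,0,0,0,0,0,0,0,0,0,0,0,0,0,0,0,0,0,0,0,0]'
```

```text
time: 18.12
tcp_pos: [498.9, -348.2, -16.5]
tool_rot: [[-0.229, -0.973, -0.003], [-0.973, 0.229, 0.002], [-0.001, 0.004, -1.0]]
force: [-0.2, 0.5, -0.0]
gripper_width: 52.3
time: 18.53
tcp_pos: [500.7, -349.3, -13.3]
tool_rot: [[-0.23, -0.973, 0.001], [-0.973, 0.23, -0.0], [0.0, -0.001, -1.0]]
force: [-0.7, -0.4, 0.7]
gripper_width: 27.5
time: 18.78
tcp_pos: [500.7, -349.3, -13.3]
tool_rot: [[-0.229, -0.973, 0.001], [-0.973, 0.229, -0.0], [0.0, -0.001, -1.0]]
force: [-0.5, 0.9, 4.8]
gripper_width: 27.4
```

```bash
python3 -m handwheel '[0,0,0,0.4,0,0,0,0,0,0,0.8,0,0,0,0,0,0.2,0.8,0,0,0,0,0,0.5,0.8,0,0,0.2,0,0.1,0.8,0.8,0,0,0.25]';python3 -m handwheel '[0,0.15,0.8,0.8,0,0,0.25,0,0.15,0.8,0.8,0,0,0.25,0,0.15,0.8,0.8,0,0,0.25,0,0.15,0.8,0.8,0,0,0.25,0,0.15,0.8,0.8,0,0,0.25]';python3 -m handwheel '[0,0.15,0.8,0.1,0,0,0.25,0,0.15,0.8,0,0,0,0.25,0,0.15,0.8,0,0,0,0.25,0,0.15,0.8,0,0,0,0.25,0,0.15,0.8,0,0,0,0.25]';python3 -m handwheel '[0,0.15,0.8,0,0,0,0.25,0,0.15,0.8,0,0,0,0.25,0,0.15,0.8,0,0,0,0.25,0,0.15,0.8,0,0,0,0.25,0,0.15,0.8,0,0,0,0.25]';python3 -m handwheel '[0,0.15,0.8,0,0,0,0.25,0,0.15,0.8,0,0,0,0.25,0,0.15,0.8,0,0,0,0.25,0,0.15,0.8,0,0,0,0.25,0,0.15,0.8,0,0,0,0.2]';python3 -m handwheel '[0,0.1,0.8,0,0,0,0.2,0,0.1,0.8,0,0,0,0,0,0,0,0,0,0,0,0,0,0,0,0,0,0,0,0,0,0,0,0,0]'
```

```text
time: 19.2
tcp_pos: [501.5, -313.3, 77.3]
tool_rot: [[-0.194, -0.981, -0.001], [-0.981, 0.194, -0.001], [0.001, 0.001, -1.0]]
force: [-0.2, -0.0, -1.8]
gripper_width: 27.4
time: 19.62
tcp_pos: [521.2, -210.7, 177.6]
tool_rot: [[-0.082, -0.997, -0.0], [-0.997, 0.082, -0.0], [0.0, 0.0, -1.0]]
force: [0.6, -0.0, -0.9]
gripper_width: 27.8
time: 20.03
tcp_pos: [539.9, -109.8, 177.4]
tool_rot: [[0.028, -1.0, -0.002], [-1.0, -0.028, 0.0], [-0.0, 0.002, -1.0]]
force: [0.6, -0.1, -1.5]
gripper_width: 27.4
time: 20.45
tcp_pos: [559.3, -9.6, 178.6]
tool_rot: [[0.137, -0.991, -0.0], [-0.991, -0.137, -0.0], [0.0, 0.0, -1.0]]
force: [0.3, -0.5, -0.4]
gripper_width: 27.3
time: 20.87
tcp_pos: [578.0, 90.4, 178.7]
tool_rot: [[0.239, -0.971, 0.0], [-0.971, -0.239, 0.0], [-0.0, -0.0, -1.0]]
force: [0.6, 0.7, -1.0]
gripper_width: 27.4
time: 21.28
tcp_pos: [582.8, 128.4, 178.5]
tool_rot: [[0.255, -0.967, -0.0], [-0.967, -0.255, -0.0], [0.0, 0.0, -1.0]]
force: [-0.1, -0.3, -0.6]
gripper_width: 27.3
```

```bash
python3 -m handwheel '[0,0.16,-0.38,0,0,0,0.02,0,0,0,-0.5,0,0,0,0,0,0,-0.6,0,0,0,0,0,0,-0.6,0,0,0,0,0,0,0,0,0,0]';python3 -m handwheel '[0,0,0,0,0,0,0,0,0,0,0,0,0,0]'
python3 - <<'E'
from h import *
save("side","s10",(225,150,325,230),7); save("top","t10",(190,130,300,270),4)
s=ctrl.state();print(s["tcp_pos"],s["tool_rot"][:,0])
E
```

```text
time: 21.7
tcp_pos: [585.2, 116.9, 132.3]
tool_rot: [[0.254, -0.967, -0.005], [-0.967, -0.254, -0.002], [0.0, 0.005, -1.0]]
force: [-0.6, -0.7, -1.6]
gripper_width: 27.8
time: 21.87
tcp_pos: [587.2, 118.4, 136.7]
tool_rot: [[0.255, -0.967, 0.001], [-0.967, -0.255, -0.0], [0.0, -0.001, -1.0]]
force: [-0.1, 0.7, -0.7]
gripper_width: 27.9
[587.41331833 118.76341949 137.1381612 ] [ 2.55596894e-01 -9.66783414e-01  2.39356813e-04]
```

View pics/s10.png

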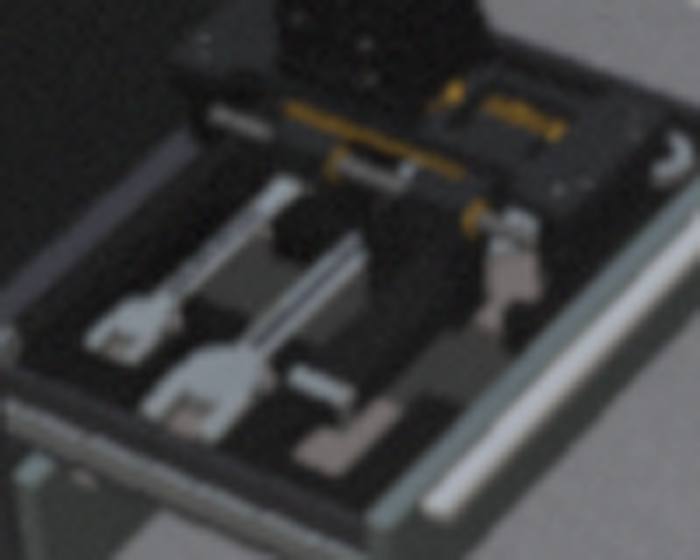

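View pics/t10.png

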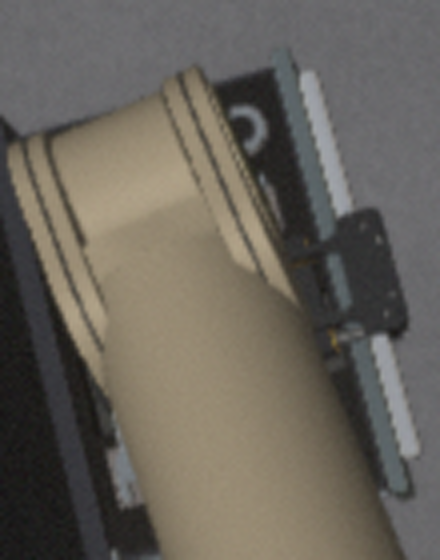

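```bash
cat > cap.py <<'E'
from h import *
import cv2,sys
def cap(name,zt,box):
    f=np.load(f"pics/{name}.npy");K=10;x0,y0,x1,y1=box
    c=cv2.resize(f[y0:y1,x0:x1],None,fx=K,fy=K,interpolation=cv2.INTER_CUBIC).astype(int)
    m=((c[:,:,2]-c[:,:,0]>0)&(c[:,:,1]>85)).astype(np.uint8)
    ax=np.array([-.2565,.9665]);ay=np.array([-.9665,-.2565])
    for q in cv2.findContours(m,cv2.RETR_EXTERNAL,cv2.CHAIN_APPROX_NONE)[0]:
        if cv2.contourArea(q)<500: continue
        p=(q[:,0,:]+.5)/K-.5+[x0,y0]
        w=onz("side",p,zt)[:,:2]-[586.9,118.8];u,v=w@ax,w@ay
        print(cv2.contourArea(q),p.mean(0).round(1),"dx",u.min().round(1),u.max().round(1),"dy",v.min().round(1),v.max().round(1))
cap(sys.argv[1],float(sys.argv[2]),tuple(map(int,sys.argv[3:7])))
E
python3 cap.py s10 170.4 263 198 280 212; python3 cap.py s4 20 340 330 375 365
python3 - <<'E'
# same on-bench reference: butt end along scraper axis
from h import *
import cv2
f=np.load("pics/s4.npy");K=10;x0,y0,x1,y1=345,335,370,362
c=cv2.resize(f[y0:y1,x0:x1],None,fx=K,fy=K,interpolation=cv2.INTER_CUBIC).astype(int)
m=((c[:,:,2]-c[:,:,0]>4)&(c[:,:,1]>130)).astype(np.uint8)
d=np.array([np.cos(np.radians(-13.2)),np.sin(np.radians(-13.2))]);n=np.array([-d[1],d[0]])
for q in cv2.findContours(m,cv2.RETR_EXTERNAL,cv2.CHAIN_APPROX_NONE)[0]:
    if cv2.contourArea(q)<300: continue
    w=onz("side",(q[:,0,:]+.5)/K-.5+[x0,y0],20)[:,:2]-[500.7,-349.3]
    print("bench: along",(w@d).min(),(w@d).max(),"across",(w@n).min(),(w@n).max())
E
```

```text
2234.5 [270.2 204.6] dx -16.5 11.3 dy 73.1 84.4
97690.0 [357.4 347.4] dx -455.6 -327.7 dy 201.4 340.6
bench: along -81.45579065118315 -76.22702816864043 across -12.6151604617814 10.23677985872278
```

```bash
python3 -m handwheel '[0,-0.02,0.05,-0.25,0,0,0,0,0,0,-0.23,0,0,0,0,0,0,0,0,0,0,0,0,0,0,0,0,0]'
python3 - <<'E'
from h import *
save("side","s11",(225,150,325,230),7)
s=ctrl.state();print(s["tcp_pos"],s["tool_rot"][:,0])
E
python3 cap.py s11 158.4 263 198 281 214
```

```text
time: 22.3
tcp_pos: [585.9, 120.0, 123.6]
tool_rot: [[0.256, -0.967, -0.001], [-0.967, -0.256, -0.0], [0.0, 0.001, -1.0]]
force: [0.2, 0.7, -0.7]
gripper_width: 27.6
[586.18681976 120.09105353 124.00700779] [ 2.56064528e-01 -9.66659690e-01  4.02911148e-05]
2363.0 [270.  208.1] dx -16.3 12.3 dy 74.6 86.3
```

View pics/s11.png

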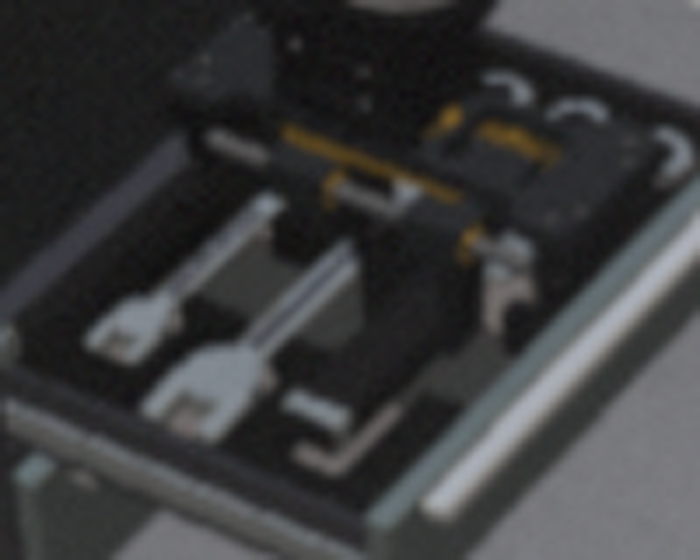

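```bash
python3 -m handwheel '[0,0,0,-0.15,0,0,0,0,0,0,-0.1,0,0,0,0,0,0,0,0,0,0]'; python3 -m handwheel '[0,0,0,-0.12,0,0,0,0,0,0,-0.1,0,0,0,0,0,0,0,0,0,0]'
```

```text
time: 22.6
tcp_pos: [586.0, 120.0, 117.2]
tool_rot: [[0.256, -0.967, -0.001], [-0.967, -0.256, -0.0], [0.0, 0.001, -1.0]]
force: [-0.7, 0.3, -1.4]
gripper_width: 27.5
time: 22.85
tcp_pos: [586.2, 119.7, 111.8]
tool_rot: [[0.256, -0.967, -0.001], [-0.967, -0.256, -0.0], [0.0, 0.001, -1.0]]
force: [1.1, -0.5, -2.8]
gripper_width: 27.5
```

```bash
python3 -m handwheel '[0,0,0,-0.1,0,0,0,0,0,0,-0.06,0,0,0,0,0,0,0,0,0,0]'
```

```text
time: 23.1
tcp_pos: [586.3, 119.8, 108.1]
tool_rot: [[0.256, -0.967, -0.0], [-0.967, -0.256, -0.0], [0.0, 0.0, -1.0]]
force: [1.4, -0.7, -1.7]
gripper_width: 27.2
```

Release (opening limited so the fingers clear the front wall), retreat and inspect.

```bash
python3 -m handwheel '[0,0,0,-0.03,0,0,0,0.5,0,0,0,0,0,0,0.5,0,0,0,0,0,0,0.5,0,0,0,0,0,0,0.5,0,0,0,0,0,0]'; python3 -m handwheel '[0.5,0,0,0.3,0,0,0,0.5,0,0,0.8,0,0,0,0.5,0,0,0.8,0,0,0,0.5,0,0,0.8,0,0,0,0.5,0,-0.5,0.8,0,0,0]'; python3 -m handwheel '[0,0,-0.8,0,0,0,0,0,0,-0.8,0,0,0,0,0,0,-0.8,0,0,0,0,0,0,-0.8,0,0,0,0,0,0,-0.8,0,0,0,0]';python3 -m handwheel '[0,0,-0.8,0,0,0,0,0,0,-0.8,0,0,0,0,0,0,-0.8,0,0,0,0,0,0,-0.8,0,0,0,0,0,0,-0.8,0,0,0,0]'
python3 - <<'E'
from h import *
save("side","s12",(225,150,325,230),7); save("top","t12",(180,130,330,280),4)
s=ctrl.state();print(s["tcp_pos"],s["qpos"].round(2))
E
```

```text
time: 23.52
tcp_pos: [586.4, 120.4, 107.9]
tool_rot: [[0.256, -0.967, 0.0], [-0.967, -0.256, 0.0], [-0.0, -0.0, -1.0]]
force: [-0.1, 0.0, 0.1]
gripper_width: 41.3
time: 23.93
tcp_pos: [585.9, 110.5, 196.9]
tool_rot: [[0.26, -0.966, 0.0], [-0.966, -0.26, 0.002], [-0.002, -0.001, -1.0]]
force: [0.1, 0.7, 0.1]
gripper_width: 43.4
time: 24.35
tcp_pos: [586.3, 6.8, 196.0]
tool_rot: [[0.256, -0.967, 0.001], [-0.967, -0.256, -0.0], [0.0, -0.001, -1.0]]
force: [-0.4, 0.2, 0.3]
gripper_width: 17.9
time: 24.77
tcp_pos: [586.3, -93.3, 196.0]
tool_rot: [[0.256, -0.967, 0.001], [-0.967, -0.256, -0.0], [0.0, -0.001, -1.0]]
force: [0.5, -0.2, 0.9]
gripper_width: 0.1
[586.0909592  -96.75056067 195.68320252] [ 0.4   0.29 -0.38  1.54  0.11  1.33 -1.31]
```

View pics/s12.png

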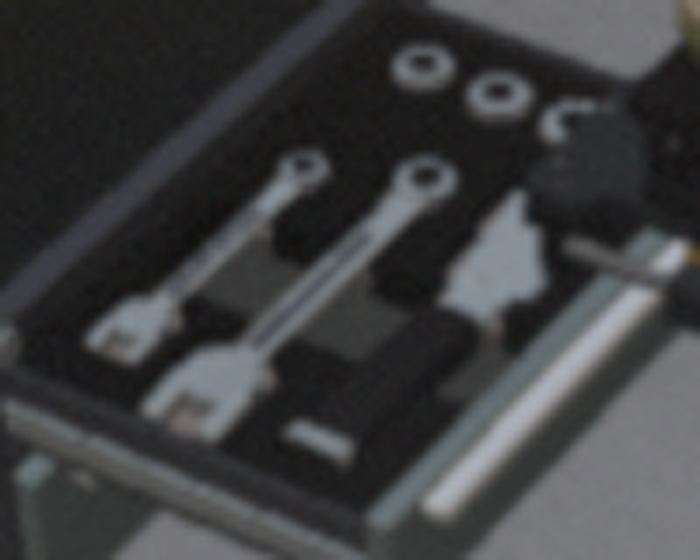

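View pics/t12.png

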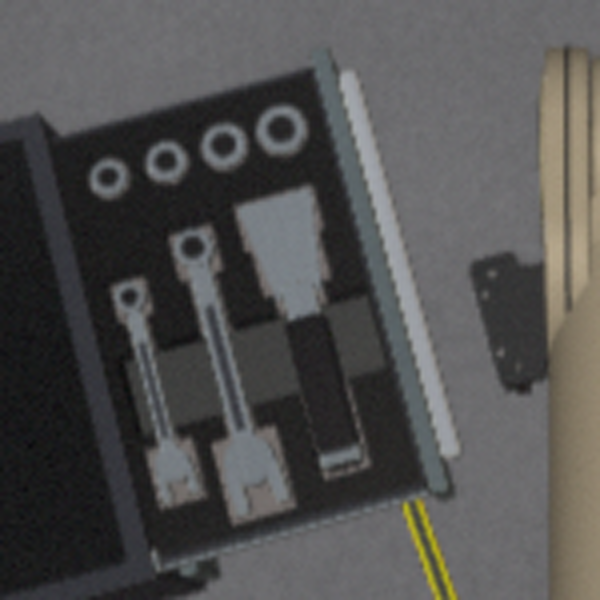

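```bash
python3 - <<'E'
from h import *
xa=np.array([-.2565,.9665])
print("tape c",onz("top",[(136,238)],215)[0])
w=onz("top",[(189.2,158.8),(218.8,271.2)],167)[:,:2];print("front edge",w.round(1),[(a-[640,52.4])@xa for a in w])
t=onz("top",[(136,238)],215)[0][:2];print("tape along x from pull",(t-[640,52.4])@xa)
print("tin",onz("top",[(354,155)],74))
E
python3 -m handwheel '[0,0.6,0.6,-0.3,0,0,0,0,0.6,0.6,-0.5,0,0,0,0,0.6,0.6,-0.5,0,0,0,0,0.6,0.6,-0.5,0,0,0,0,0.5,0.6,-0.5,0,0,0]';python3 -m handwheel '[0,0,0,-0.5,0,0,0,0,0,0,-0.07,0,0,0,0,0,0,0,0,0,0,0,0,0,0,0,0,0]'
python3 - <<'E'
from h import *
save("side","s13",(225,130,365,250),5)
s=ctrl.state();print(s["tcp_pos"],s["tool_rot"][:,0])
E
```

```text
tape c [522.79182444 406.67904441 215.        ]
front edge [[737.4 293.5]
 [440.1 211.6]] [np.float64(208.04305761896964), np.float64(205.09601265851978)]
tape along x from pull 372.47459345516404
tin [[ 767.63541329 -145.56484816   74.        ]]
time: 25.28
tcp_pos: [659.7, -15.7, 137.7]
tool_rot: [[0.257, -0.967, 0.001], [-0.967, -0.257, 0.001], [-0.0, -0.001, -1.0]]
force: [0.2, -0.8, 0.5]
gripper_width: 0.7
time: 25.62
tcp_pos: [658.8, -18.3, 124.4]
tool_rot: [[0.255, -0.967, 0.001], [-0.967, -0.255, -0.001], [0.001, -0.001, -1.0]]
force: [-0.3, -0.5, 0.2]
gripper_width: 0.7
[659.0057692  -18.44266136 124.73348909] [ 0.25469917 -0.96701984  0.00098111]
```

View pics/s13.png

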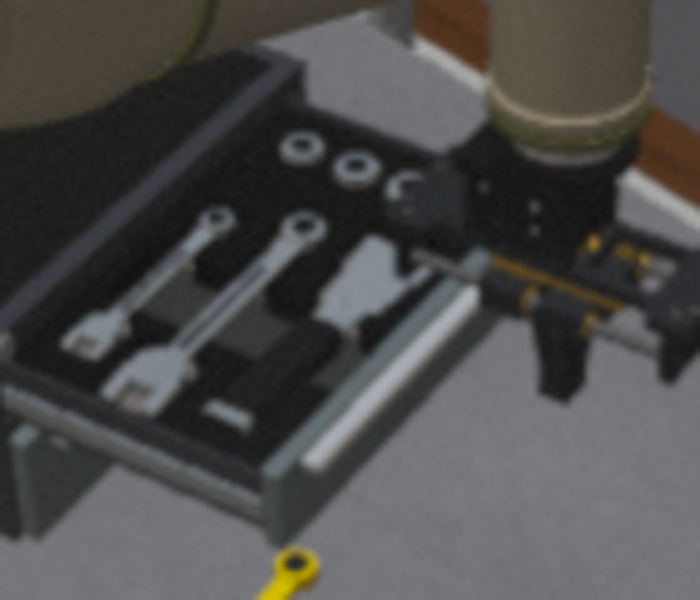

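```bash
python3 -m handwheel '[0,-0.17,0.64,0,0,0,0,0,-0.17,0.64,0,0,0,0,0,-0.12,0.45,0,0,0,0,0,0,0,0,0,0,0]';python3 -m handwheel '[0,-0.08,0.31,0,0,0,0,0,-0.08,0.31,0,0,0,0,0,-0.08,0.31,0,0,0,0,0,-0.08,0.31,0,0,0,0]'
python3 - <<'E'
from h import *
save("side","s14",(225,130,365,250),5)
E
```

```text
time: 26.0
tcp_pos: [647.0, 28.8, 124.7]
tool_rot: [[0.259, -0.966, 0.001], [-0.966, -0.259, 0.001], [-0.001, -0.002, -1.0]]
force: [0.1, 0.3, 0.6]
gripper_width: 0.4
time: 26.33
tcp_pos: [639.5, 55.7, 123.6]
tool_rot: [[0.254, -0.967, 0.0], [-0.967, -0.254, -0.002], [0.002, 0.0, -1.0]]
force: [0.6, -4.5, 1.9]
gripper_width: 0.0
```

View pics/s14.png

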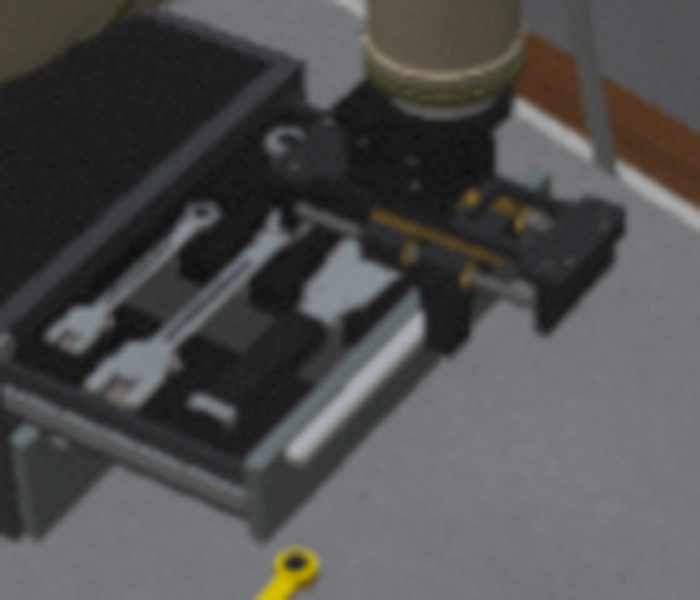

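```bash
python3 -m handwheel '[0,-0.1,0.39,0,0,0,0,0,-0.1,0.39,0,0,0,0,0,-0.1,0.39,0,0,0,0,0,-0.1,0.39,0,0,0,0]';python3 -m handwheel '[0,-0.1,0.39,0,0,0,0,0,-0.1,0.39,0,0,0,0,0,-0.1,0.39,0,0,0,0,0,-0.1,0.39,0,0,0,0]'
python3 - <<'E'
from h import *
save("side","s15",(205,120,345,240),5)
E
```

```text
time: 26.72
tcp_pos: [629.0, 95.9, 123.4]
tool_rot: [[0.255, -0.967, -0.0], [-0.967, -0.255, -0.001], [0.001, 0.0, -1.0]]
force: [-1.0, -4.3, 1.1]
gripper_width: 0.6
time: 27.05
tcp_pos: [618.8, 135.8, 123.3]
tool_rot: [[0.256, -0.967, -0.0], [-0.967, -0.256, -0.0], [0.0, 0.001, -1.0]]
force: [-1.5, -3.8, 1.3]
gripper_width: 0.6
```

View pics/s15.png

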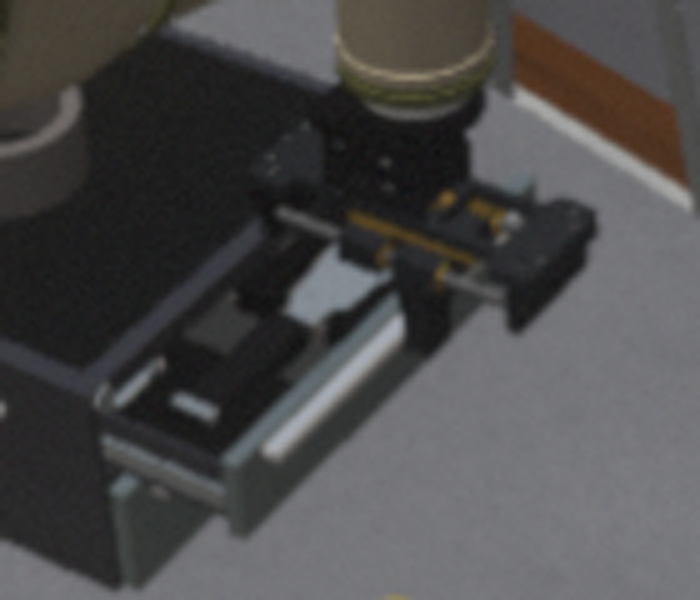

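```bash
python3 -m handwheel '[0,-0.1,0.39,0,0,0,0,0,-0.1,0.39,0,0,0,0,0,-0.1,0.39,0,0,0,0]';python3 -m handwheel '[0,-0.1,0.39,0,0,0,0,0,-0.08,0.31,0,0,0,0,0,-0.05,0.2,0,0,0,0]'
python3 - <<'E'
from h import *
save("side","s16",(185,110,325,230),5)
E
```

```text
time: 27.35
tcp_pos: [611.8, 164.2, 123.4]
tool_rot: [[0.255, -0.967, 0.0], [-0.967, -0.255, -0.001], [0.001, 0.0, -1.0]]
force: [0.3, -4.5, 1.5]
gripper_width: 0.6
time: 27.6
tcp_pos: [605.4, 188.4, 123.4]
tool_rot: [[0.257, -0.966, -0.0], [-0.966, -0.257, 0.001], [-0.001, 0.0, -1.0]]
force: [-1.0, -2.1, 1.5]
gripper_width: 0.6
```

View pics/s16.png

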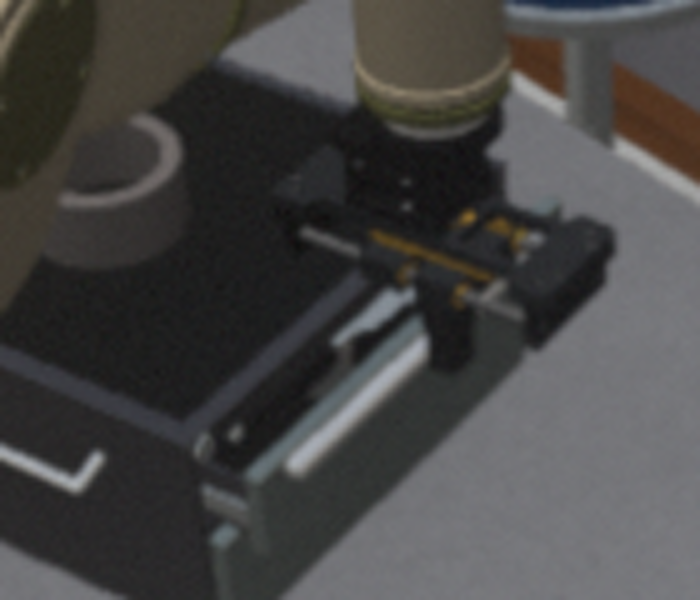

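```bash
python3 -m handwheel '[0,-0.06,0.23,0,0,0,0,0,-0.06,0.23,0,0,0,0,0,-0.06,0.23,0,0,0,0]';python3 -m handwheel '[0,-0.05,0.19,0,0,0,0,0,-0.05,0.19,0,0,0,0]'
python3 - <<'E'
from h import *
save("side","s17",(185,110,325,230),5)
E
```

```text
time: 27.9
tcp_pos: [601.7, 203.5, 123.4]
tool_rot: [[0.255, -0.967, 0.0], [-0.967, -0.255, -0.001], [0.001, 0.0, -1.0]]
force: [0.8, -3.6, 0.6]
gripper_width: 0.3
time: 28.07
tcp_pos: [599.0, 213.8, 123.5]
tool_rot: [[0.256, -0.967, 0.0], [-0.967, -0.256, -0.0], [0.0, -0.0, -1.0]]
force: [0.1, -3.2, 0.9]
gripper_width: 0.1
```

View pics/s17.png

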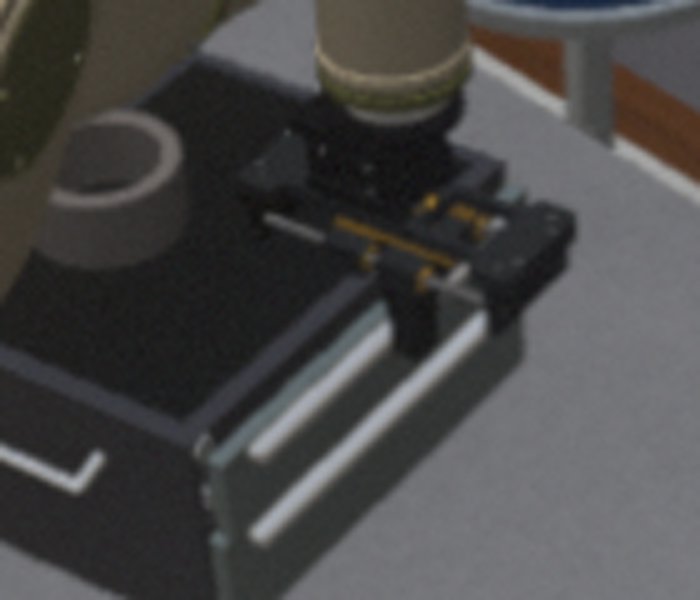

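Nearly closed; ease on in small steps till the stop is felt.

```bash
python3 -m handwheel '[0,-0.03,0.12,0,0,0,0,0,-0.03,0.12,0,0,0,0]';python3 -m handwheel '[0,-0.02,0.08,0,0,0,0,0,-0.02,0.08,0,0,0,0]'
```

```text
time: 28.28
tcp_pos: [597.6, 219.1, 123.5]
tool_rot: [[0.255, -0.967, -0.0], [-0.967, -0.255, -0.001], [0.0, 0.0, -1.0]]
force: [-0.5, -3.9, 2.1]
gripper_width: 0.5
time: 28.45
tcp_pos: [597.2, 220.6, 123.5]
tool_rot: [[0.254, -0.967, 0.0], [-0.967, -0.254, -0.004], [0.004, 0.001, -1.0]]
force: [-1.1, -15.2, 5.6]
gripper_width: 0.6
```

```bash
python3 -m handwheel '[0,-0.02,0.08,0,0,0,0,0,-0.02,0.08,0,0,0,0]'
```

```text
time: 28.62
tcp_pos: [597.2, 220.6, 123.5]
tool_rot: [[0.251, -0.968, 0.001], [-0.968, -0.251, -0.009], [0.009, 0.002, -1.0]]
force: [-0.9, -26.8, 9.9]
gripper_width: 0.4
```

```bash
python3 -m handwheel '[0,0.04,-0.16,0,0,0,0,0,0.1,-0.4,0,0,0,0,0,0.15,-0.6,0,0,0,0,0,0.15,-0.6,0,0,0,0,0,0.15,-0.6,0.3,0,0,0]';python3 -m handwheel '[0,0.15,-0.6,0.6,0,0,0,0,0.15,-0.6,0.6,0,0,0,0,0.15,-0.6,0.6,0,0,0,0,0.15,-0.6,0.6,0,0,0,0,0.15,-0.6,0.6,0,0,0]';python3 -m handwheel '[0,0,-0.8,0,0,0,0,0,0,-0.8,0,0,0,0,0,0,-0.8,0,0,0,0,0,0,-0.8,0,0,0,0,0,0,-0.8,0,0,0,0]';python3 -m handwheel '[0,0,-0.8,0,0,0,0,0,0,-0.8,0,0,0,0,0,0,-0.8,0,0,0,0,0,0,0,0,0,0,0,0,0,0,0,0,0,0]'
python3 - <<'E'
from h import *
save("side","s18",(165,100,325,230),5); save("top","t18",(90,120,310,310),3.5)
s=ctrl.state();print(s["time"],s["tcp_pos"],s["force"])
import cv2
for n in("top",):
    a=cv2.imread("pics/top0.png")[:,:,::-1].astype(int);b=np.load("pics/t18.npy").astype(int)
    d=abs(a-b).max(2)>40
    for nm,(x0,y0,x1,y1) in dict(tape=(108,212,165,265),tin=(330,135,380,185),hammer=(480,200,525,300)).items(): print(nm,d[y0:y1,x0:x1].sum())
E
```

```text
time: 29.03
tcp_pos: [609.7, 168.3, 129.7]
tool_rot: [[0.257, -0.966, -0.002], [-0.966, -0.257, 0.001], [-0.001, 0.001, -1.0]]
force: [-0.1, -0.7, 0.2]
gripper_width: 0.2
time: 29.45
tcp_pos: [629.3, 93.4, 206.8]
tool_rot: [[0.257, -0.966, 0.001], [-0.966, -0.257, 0.001], [-0.001, -0.001, -1.0]]
force: [0.7, -0.2, 0.4]
gripper_width: 0.3
time: 29.87
tcp_pos: [629.3, -6.9, 206.1]
tool_rot: [[0.257, -0.966, 0.001], [-0.966, -0.257, 0.001], [-0.001, -0.001, -1.0]]
force: [0.0, 0.2, -0.2]
gripper_width: 0.2
time: 30.28
tcp_pos: [629.3, -67.3, 205.8]
tool_rot: [[0.254, -0.967, 0.001], [-0.967, -0.254, 0.001], [-0.0, -0.001, -1.0]]
force: [-0.8, 0.1, -0.2]
gripper_width: 0.4
30.3833 [629.27293351 -65.05781265 205.97053439] [-0.12190676  0.3735257   0.61285548]
tape 0
tin 1011
hammer 0
```

View pics/s18.png

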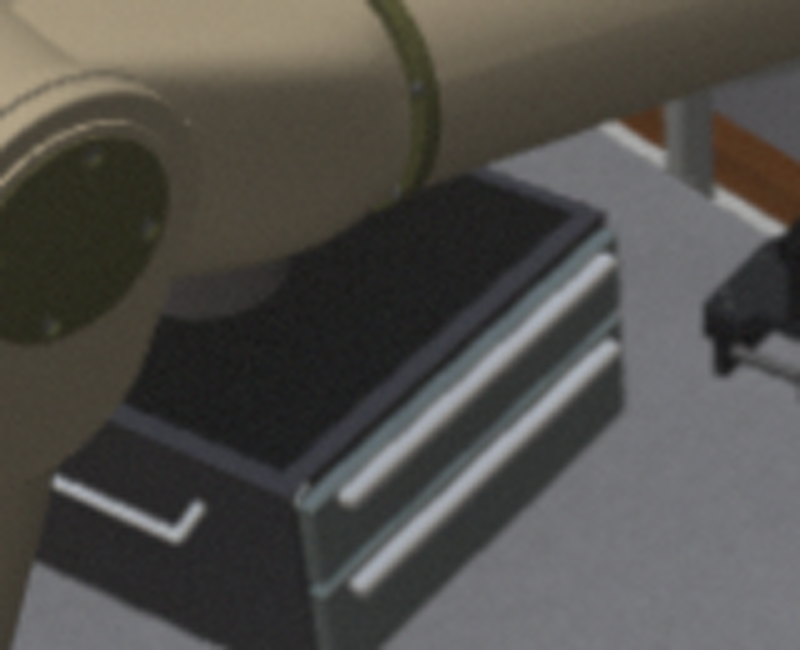

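View pics/t18.png

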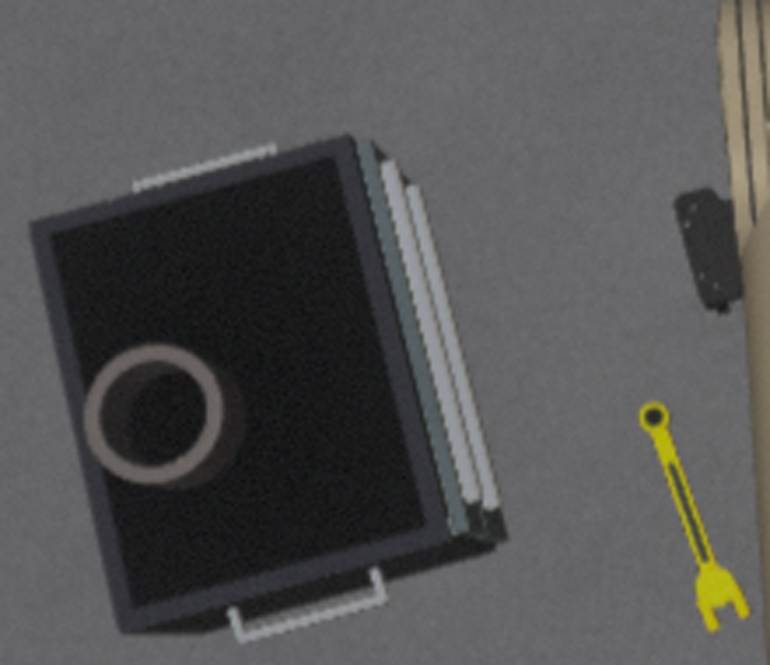

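Run:
```python
from h import *
import cv2
xa=np.array([-.2565,.9665])
f=np.load("pics/t18.npy");K=8;x0,y0,x1,y1=190,155,240,280
c=cv2.resize(f[y0:y1,x0:x1],None,fx=K,fy=K,interpolation=cv2.INTER_CUBIC).astype(int)
m=(c.min(2)>120).astype(np.uint8)
for q in cv2.findContours(m,cv2.RETR_EXTERNAL,cv2.CHAIN_APPROX_NONE)[0]:
    a=cv2.contourArea(q)
    if a<50*64: continue
    p=(q[:,0,:]+.5)/K-.5+[x0,y0]
    for z in (156,88):
        w=onz("top",p,z)[:,:2];u=(w-[640,52.4])@xa;v=(w-[640,52.4])@np.array([-.9665,-.2565])
        print(a/64,p.mean(0).round(1),z,"along x",u.min().round(1),u.max().round(1),"y",v.min().round(1),v.max().round(1))
f=np.load("pics/t18.npy");t=cv2.imread("pics/top0.png")[:,:,::-1]
```

```text
760.8671875 [215.5 216.3] 156 along x 168.8 194.0 y -133.6 142.9
760.8671875 [215.5 216.3] 88 along x 181.1 207.8 y -158.1 134.0
```

Run:
```python
from h import *
import cv2
f=np.load("pics/t18.npy").astype(np.float32).mean(2)
xa=np.array([-.2565,.9665,0]);ya=np.array([-.9665,-.2565,0])
us=np.arange(160,210,1.)
pr=[]
for v in range(-80,81,4):
    P=[np.array([640,52.4,156])+u*xa+v*ya for u in us]
    px=proj("top",P).astype(np.float32)
    pr.append(cv2.remap(f,px[:,0].reshape(1,-1),px[:,1].reshape(1,-1),cv2.INTER_LINEAR)[0])
for u,i in zip(us,np.mean(pr,0)): print(int(u),int(i),end="; ")
g=np.load("pics/t12.npy").astype(np.float32).mean(2);pr=[]
us=np.arange(-20,30,1.)
for v in range(-80,81,4):
    px=proj("top",[np.array([640,52.4,156])+u*xa+v*ya for u in us]).astype(np.float32)
    pr.append(cv2.remap(g,px[:,0].reshape(1,-1),px[:,1].reshape(1,-1),cv2.INTER_LINEAR)[0])
print("\nopen")
for u,i in zip(us,np.mean(pr,0)): print(int(u),int(i),end="; ")
```

```text
160 101; 161 101; 162 101; 163 100; 164 99; 165 98; 166 96; 167 97; 168 105; 169 118; 170 131; 171 141; 172 146; 173 150; 174 151; 175 151; 176 150; 177 145; 178 135; 179 123; 180 116; 181 119; 182 128; 183 137; 184 144; 185 148; 186 150; 187 151; 188 152; 189 152; 190 151; 191 148; 192 139; 193 123; 194 103; 195 91; 196 88; 197 89; 198 90; 199 91; 200 92; 201 92; 202 92; 203 91; 204 89; 205 85; 206 76; 207 62; 208 50; 209 44; 
open
-20 109; -19 109; -18 109; -17 109; -16 109; -15 109; -14 109; -13 109; -12 109; -11 109; -10 109; -9 109; -8 109; -7 109; -6 108; -5 108; -4 107; -3 107; -2 107; -1 114; 0 126; 1 139; 2 148; 3 153; 4 157; 5 159; 6 160; 7 160; 8 160; 9 158; 10 154; 11 144; 12 127; 13 109; 14 98; 15 96; 16 96; 17 97; 18 97; 19 97; 20 97; 21 97; 22 97; 23 96; 24 92; 25 83; 26 71; 27 60; 28 52; 29 45;
```

Run:
```python
from station import workorder
print(workorder.finish_job())
```

```text
the job is handed in; nothing more can be done
None
```

The spanner and the scraper are in their own cut-outs, and the drawer is eased shut to its stop at about 0.12 m/s or less. I handed the job in at about 30 s; it returned no verdict.

**Last checks:**
- **Tools:** both lay inside their cut-outs in the top and side views before I shut the drawer. I did not measure their height in the recess separately. The drawer ran in with only 3 to 5 N until the stop, so nothing was rubbing under the edge.
- **Drawer:** it travelled about 181 mm, and the upper pull ended flush with the lower one to about 1 mm. The push rose to about 27 N at the stop, then I backed off.
- **Bystanders:** the tape and the hammer show no change in the top view. The arm hid the tin in the last picture, so I did not confirm it, but I never worked near it.

**What went wrong or disagreed:**
- **Missed grasps:** the first grasp of each tool closed on air. The TCP height reading was about 28 mm lower than the cameras showed. I corrected for that and the second grasps held.
- **Scraper position:** the side camera put it about 2 mm off the pocket line and the TCP reading about 1 mm off the other way. I split the difference and it went in freely.

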